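Zero the thickness probe and hold it on the red ring of the oud's soundboard

TASK

Check the thickness of the oud's top at the red ring: take the orange thickness probe out of its wooden stand, zero it by holding it upright on the middle of the steel zero block for a good second with its sprung foot pressed about half in, then set the foot inside the red ring with the probe square to the sloping soundboard, again pressed gently to about half the foot's travel. Finish while you are still holding the probe there, steady, for the reading. Touch the soundboard only with the foot and only at the red ring (the green ones are done), and leave the other things on the bench where they are.

Things in the scene. Friction and masses are not known exactly. Their poses are not given: they have to be found in the camera images.
- probe: Cordless thickness probe, a stubby pen standing foot down in its stand, 123 mm long, 0.1 kg. Origin on its axis at the nose; z runs up the probe to the cap. Above the origin: round 24 mm barrel to 50 mm, black collar 34 mm wide to 56 mm (rests on the stand), orange grip 24 x 24 mm square (faces across x and y) from 56 to 104 mm, black cap to 111 mm. Grip it across the orange faces, at about 80 mm.
- foot (a joint): Travel of the probe's sprung foot into the nose: 0 = fully out (tip 12 mm below the nose), 0.008 m = fully in. It takes 1 N to start moving it, 3 N to hold it half in (0.004) and 5 N at the end of its travel (0.5 N per mm).
- foot_tip (a point): The round tip of the brass foot, 8 mm in diameter, on the probe's axis: 12 mm below the probe's origin when the foot is out.
- probe_stand: Upright wooden block 70 x 70 mm, 75 mm high, fixed to the bench, with a 27 mm hole down its middle in which the probe hangs by its collar. Origin at the centre of its underside. The probe's nose is 50 mm deep in it and the foot 62 mm deep.
- zero_block: Dark steel reference disc with a bright polished middle (42 mm across), 60 mm in diameter, 24 mm high, 0.45 kg, loose on a rubber pad. Origin at the centre of its underside.
- zero_top (a point): Centre of the zero block's flat level top.
- oud: Oud (pear-shaped lute, no strings) lying face up and firmly fixed in a padded opening of the bench. Flat spruce soundboard 356 mm wide, 480 mm long, sloping down towards the robot by 10 to 19 degrees. Origin at its middle, on its face; z = its outward normal, y along the body from neck to tail, x across and up the slope. The dark bridge stands 9 mm high at y = 140 mm, x within 61 mm.
- red_ring: Red paper ring stuck flat on the half of the soundboard nearest the robot, 28 mm outside and 14 mm inside diameter, paper-thin. Origin at its centre on the soundboard's face; z is the soundboard's outward normal. Six green rings of the same size elsewhere on the soundboard mark spots already measured.
- bench_insert: Plywood panel 410 x 490 mm, 12 mm thick, fixed flat on the bench, with the padded opening in which the oud lies. Origin below the middle of the oud's body.
- block_plane: Bystander: small iron hand plane with brass cap, 160 x 52 mm, 60 mm high. Origin at the centre of its underside.
- cam_clamp: Bystander: wooden clamp lying flat on its side, 240 mm bar and two 120 mm jaws, 24 mm high. Origin under the middle of the bar.
- glue_bottle: Bystander: cream glue bottle, 58 mm in diameter, 150 mm high. Origin at the centre of its underside.
- sanding_block: Bystander: cork sanding block 110 x 65 x 34 mm. Origin at the centre of its underside.
- peg_dish: Bystander: white dish with black tuning pegs, 104 mm in diameter, 32 mm high. Origin at the centre of its underside.
- straightedge: Bystander: steel straightedge lying flat, 250 x 30 x 4 mm. Origin at the centre of its underside.
There are look-alikes about, which are no part of the job. There is more than one size of the probe; the one meant has the size given above.

How it is judged:
By the outcome, as a careful person would: the job done as asked, in the order asked, and still so for the second after the job is handed in, while the arm keeps its last pose, push and grip.
It also fails if it takes over 45 s, if anything falls off the work surface, if the arm or the gripper's body presses on something with over 40 N, if the wrist force passes 120 N, or if a joint passes its speed limit or range.

ROBOT

A 6-joint arm with a two-finger parallel gripper is mounted at the origin on the work surface. World frame = base frame: x ahead of the robot, y to its left, z up, the work surface at z = 0. Lengths are in m, angles in rad, forces in N, time in s.
With the tool pointing down it reaches from about 0.3 to 0.75 m from the base axis. Payload 8.5 kg.
Tool frame: the origin (TCP) lies at the very end of the fingers, on their centre line; the grasp point (between the pads) lies grip_depth behind it (grip_depth is the distance from the TCP to the grasp point, in m); z points along the fingers, x is the direction in which the jaws open and shut, and the axes are right-handed (so a half turn about z gives the same grasp; the last joint's range is limited). The gripper opens to 88 mm and grips with 3 to 60 N. Pads are 18 mm wide; open, the fingers measure 123 mm over their backs; the gripper's body (75 mm by 187 mm) begins 45 mm behind the grasp point.
Start: joints at [-1.517, 0.381, 1.297, -0, 1.464, -0.215], TCP at [0.146, -0.53, 0.239] pointing down, gripper open.
Joint ranges: [-3.11, 3.11], [-0.89, 2.33], [0.22, 2.48], [-1.42, 4.56], [0.17, 2.85], [-2.88, 2.88]. Speed limits (rad/s): [2.39, 2.39, 3.14, 3.14, 3.14, 3.14].

INTERFACE

Orientations are given as a rotation vector (axis times angle).
In Python, from cell import * gives the robot as it stands.
- The arm moves only by the tool arm_command, never from a script. Its argument "motion" is a list of rows, each an object with "claw": the finger opening in mm, from 0 to 88.1; "delta_pos": the shift along the tool's x, y, z in mm, a list of three; "delta_rot": the turn, a rotation vector about the tool's x, y, z in degrees, a list of three. In form: [{"claw": claw, "delta_pos": [x, y, z], "delta_rot": [ax, ay, az]}, ...]. A call has 1 to 5 rows; each row is the pose to reach, as a shift and turn from the pose commanded when the call began, along the tool's axes at that moment; what a row does not reach only later rows make up. A row lasts 1/10 s, in which the tool goes at most 50 mm and 8.59 degrees, less where a joint would pass 70% of its speed; a pose out of reach is approached as far as the arm can. A call with a gripper value outside its range is refused whole. The fingers move at their own pace and stop on an object; "grip_force" is the grip in N (left out, the last holds). Time passes only in rows, so rows that repeat a pose let the fingers close. It gives the time, the measured TCP pose, the force and the opening at its end, in the units of the state.
- observe(): the state, without advancing time (a new reading comes with each control period).
- capture(name): name is "scene" or "side" or "wrist"; returns a dict with "color" (384x512x3 uint8, blue, green, red), "depth" (384x512 float32, m along the optical axis (not along the pixel's ray), 0 where there is no reading), "fov_y" (degrees; the focal length in pixels is half the picture's height over the tangent of half this angle, whatever the lens; pixels are square), "cx", "cy" (the principal point, pixels), "cam_to_world" (4x4, takes a point from camera to world coordinates); the wrist camera has in their place "T_tool_cam" (4x4, takes a point from camera to tool coordinates, whose origin is the TCP and whose axes are the tool frame's). Camera axes: x right, y up, looking along -z (the intrinsics and any distortion apply to the point x, -y, -z); pixel columns grow to the right and rows downward; lengths in m; the calibration is good to about 2 mm. A picture is of the moment at which its call begins: read the wrist's pose just before it.
- close_job(): hands the job in, once; it reports no verdict.
Trained networks look in a picture, given as the dict that the camera call returned (one of the last four; its "shot" number tells which), for a name from the list of things; names that differ only in an ending like _2 or _b are one class to them, and where a whole thing is asked for, a point or a joint stands for the part that bears it (a point fixed in the world has none). Each returns a list of dicts, best first, with "conf" (0 to 1); they miss things now and then, are a little off and sometimes report something else, mostly with a low value. They report only what shows in the picture. A call takes as long as a camera call. They do not tell look-alikes from the thing itself.
- find_in(picture, query): "centre" ([x, y, z] in m, in the coordinates of the camera as it stood for that picture, good to about 4 mm: the middle of the surface that is visible of it).
- spot_point(picture, query): "centre" ([x, y, z] in m, in the coordinates of the camera as it stood for that picture, good to about 4 mm: a listed point, or the origin of a listed thing).
The state is a dict: "t": time; "q": joint angles; "qd": joint speeds; "joint_efforts": joint torques, N m; "ee_pos": TCP position; "ee_rot": TCP orientation; "contact_force": force on the tool from outside, world axes, zero at the start; "torque": the same for the moment, N m; "finger_gap": opening from 0.0 (shut) to 1.0 (fully open).
Only numpy, scipy, OpenCV 4.12 (cv2) and the standard library are available. Lean on these libraries where they do the work, as an engineer would, in place of code of your own. Each camera call takes 0.05 s, during which the arm holds its last target.

## Working session

There is one attempt and no reset: what is moved stays moved. The work goes in short steps, Python scripts to look and compute and a tool call to move; the robot and the scene stay as the last step left them, time stands still between calls to the robot, and variables do not carry over. Pictures are saved under pics/ and viewed, and the job is handed in when it is done.

Besides the shell and the picture viewer there is one more tool, called after "Request:" as name([rows], argument=value, ...), one row to a line, values as JSON. arm_command: Moves the arm, as the interface text tells. Its arguments: {"type":"object","properties":{"motion":{"type":"array","items":{"type":"object","properties":{"claw":{"type":"number"},"delta_pos":{"type":"array","items":{"type":"number"}},"delta_rot":{"type":"array","items":{"type":"number"}}}}},"grip_force":{"type":"number"}},"required":["motion"]}

```bash
ls -la; mkdir -p pics
cat > h.py <<'E'
from cell import *
import numpy as np, cv2
from scipy.spatial.transform import Rotation as R
def f(p): return p["color"].shape[0]/2/np.tan(np.radians(p["fov_y"])/2)
def px2cam(p,u,v,d=None):
    d=p["depth"][int(round(v)),int(round(u))] if d is None else d
    F=f(p); return np.array([(u-p["cx"])/F*d,-(v-p["cy"])/F*d,-d])
def T_of(p,s=None):
    if "cam_to_world" in p: return np.array(p["cam_to_world"])
    T=np.eye(4);T[:3,:3]=R.from_rotvec(s["ee_rot"]).as_matrix();T[:3,3]=s["ee_pos"]
    return T@np.array(p["T_tool_cam"])
def w(T,c): return T[:3,:3]@np.asarray(c)+T[:3,3]
def toPix(p,T,X):
    c=np.linalg.inv(T)@np.append(X,1);F=f(p);return np.array([p["cx"]+F*c[0]/-c[2],p["cy"]-F*c[1]/-c[2]])
E
python3 - <<'E'
from h import *
s=observe();print(s)
for n in("scene","side","wrist"):
    s=observe();p=capture(n);T=T_of(p,s);cv2.imwrite(f"pics/{n}0.png",p["color"]);print(n,{k:v for k,v in p.items() if k not in("color","depth")})
    np.savez(f"{n}0.npz",color=p["color"],depth=p["depth"],T=T,fov_y=p["fov_y"],cx=p["cx"],cy=p["cy"])
    for q in("probe","probe_stand","zero_block","red_ring","oud"):
        print(q,[(np.round(w(T,d["centre"]),3),round(d["conf"],2),np.round(toPix(p,T,w(T,d["centre"])))) for d in spot_point(p,q)])
E
```

```text
total 12
drwxr-xr-x  3 agent agent 4096 Dec  7 03:51 .
drwxr-xr-x 23 root  root  4096 Dec  7 03:51 ..
drwxr-xr-x  2 agent agent 4096 Dec  7 03:51 pics
{'t': 0.0, 'q': array([-1.51730579e+00,  3.81206766e-01,  1.29825501e+00, -6.60951392e-06,
        1.46359375e+00, -2.15300513e-01]), 'qd': array([-0.00056558,  0.00048757,  0.0011045 ,  0.00195791,  0.00122279,
        0.0008269 ]), 'joint_efforts': array([ 2.19593094e-04, -4.37936854e+01, -2.24559134e+01,  7.13642850e-02,
        3.50987236e-02, -6.90380489e-05]), 'ee_pos': array([ 0.14604197, -0.52996755,  0.23813393]), 'ee_rot': array([-2.49818061e+00,  1.90308181e+00,  1.49554967e-03]), 'contact_force': array([-0.39095347,  0.34924574, -0.92050024]), 'torque': array([ 0.04569714,  0.03439421, -0.01360494]), 'finger_gap': 0.9959100692975874}
scene {'fov_y': 56.263829372427494, 'cx': 241.50070646063182, 'cy': 187.89479709004596, 'cam_to_world': array([[-0.32762139, -0.78592126,  0.52439679,  1.14882381],
       [ 0.94480238, -0.27043039,  0.18497533,  0.27920435],
       [-0.00356321,  0.55605321,  0.83113906,  1.10337397],
       [
[... 1354 characters left out ...]
([ 0.583,  0.283, -0.002]), 0.9, array([215., 264.]))]
red_ring [(array([0.474, 0.001, 0.072]), 0.35, array([260., 193.]))]
oud [(array([ 0.588, -0.102,  0.097]), 0.62, array([230., 172.]))]
wrist {'fov_y': 71.9614576127189, 'cx': 251.91722873207667, 'cy': 191.70006529161859, 'T_tool_cam': array([[ 9.99999884e-01,  4.77091003e-04, -6.59530578e-05,
        -7.21485377e-04],
       [ 4.31600509e-04, -9.48458553e-01, -3.16900910e-01,
        -8.28347696e-02],
       [-2.13744315e-04,  3.16900844e-01, -9.48458649e-01,
        -1.45443828e-01],
       [ 0.00000000e+00,  0.00000000e+00,  0.00000000e+00,
         1.00000000e+00]]), 'shot': 3}
probe []
probe_stand []
zero_block []
red_ring []
oud []
```

View pics/scene0.png

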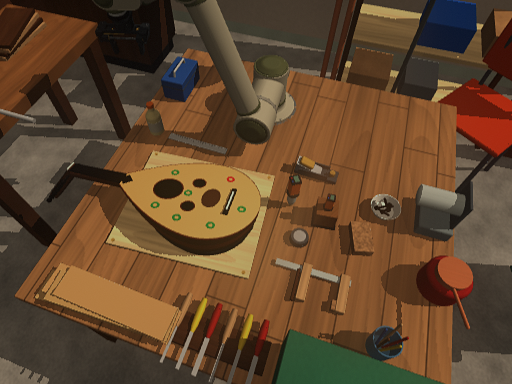

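View pics/side0.png

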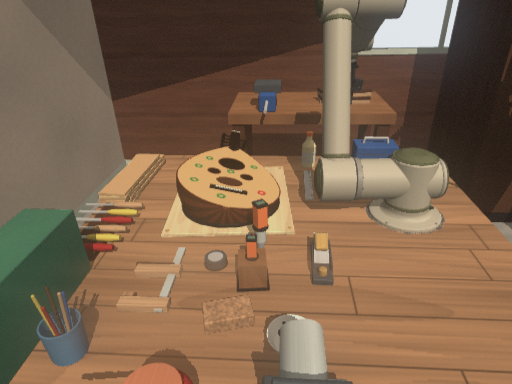

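Run:
```python
import cv2
a=cv2.imread('pics/side0.png')[200:350,170:320];cv2.imwrite('pics/c1.png',cv2.resize(a,(600,600),interpolation=cv2.INTER_CUBIC))
a=cv2.imread('pics/scene0.png')[130:280,180:380];cv2.imwrite('pics/c2.png',cv2.resize(a,(800,600),interpolation=cv2.INTER_CUBIC))
```

```text
(no output)
```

View pics/c1.png

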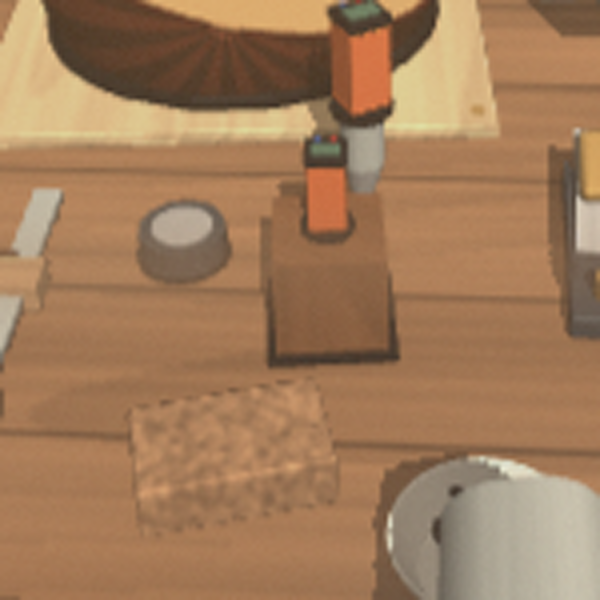

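View pics/c2.png

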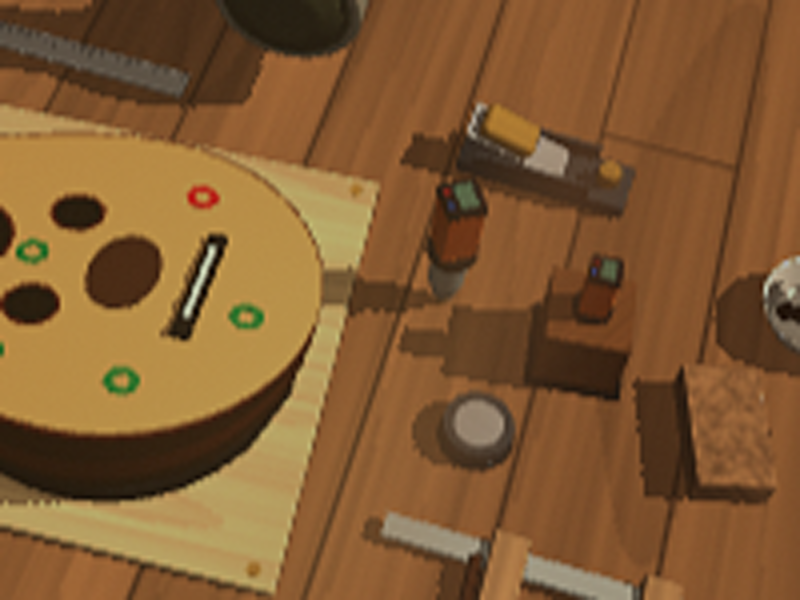

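The probe could be confused with one look-alike. Candidates:
- The larger orange probe standing free on the bench, at side (260,222) and scene (294,187).
- The small one in the wooden stand, at side (252,250) and scene (329,200).

I choose the one in the stand. There is only one zero block (side 215,260). The red ring is at scene (230,179); the other rings are green.

Next I measure positions from depth.

Run:
```python
import cell; print([ (k,getattr(cell,k)) for k in dir(cell) if not k.startswith('_') and not callable(getattr(cell,k))][:30])
from h import *
D={}
for n in("scene","side"):
    z=np.load(f"{n}0.npz");d=z["depth"];F=192/np.tan(np.radians(float(z["fov_y"]))/2)
    v,u=np.mgrid[0:384,0:512];c=np.stack([(u-z["cx"])/F*d,-(v-z["cy"])/F*d,-d],-1)
    W=c@z["T"][:3,:3].T+z["T"][:3,3];W[d==0]=np.nan;D[n]=(W,z["color"])
    col=z["color"].astype(int);b,g,r=col[...,0],col[...,1],col[...,2]
    X,Y,Z=W[...,0],W[...,1],W[...,2]
    # table
    print(n,"table z",np.nanmedian(Z[(abs(X-.6)<.1)&(abs(Y-.4)<.05)&(Z<.02)]))
    # soundboard
    m=(X>.4)&(X<.75)&(Y>-.3)&(Y<.1)&(Z>.05)&(r>130)
    P=W[m]
    for _ in range(5):
        A=np.c_[P[:,0],P[:,1],np.ones(len(P))];s=np.linalg.lstsq(A,P[:,2],rcond=None)[0]
        res=P[:,2]-A@s;P=P[abs(res)<.006]
    nn=np.array([-s[0],-s[1],1]);nn/=np.linalg.norm(nn);print("plane",s,"n",nn,"tilt",np.degrees(np.arccos(nn[2])),len(P),res.std())
    # red ring
    m=(r>110)&(r-g>70)&(r-b>50)&(X>.4)&(X<.6)&(Y>-.1)&(Y<.1)&(Z>.03)
    print("red",m.sum(),np.nanmean(W[m],0), (np.nanmax(W[m],0)+np.nanmin(W[m],0))/2,np.nanmax(W[m],0)-np.nanmin(W[m],0))
    for nm,(x,y,rad) in dict(stand=(.478,.346,.045),big=(.465,.224,.04),zero=(.583,.284,.035)).items():
        m=(np.hypot(X-x,Y-y)<rad)&(Z>.012);zs=np.sort(Z[m]);print(nm,m.sum(),"zmax",zs[-5:])
        for lo in np.arange(.015,.2,.01):
            k=m&(Z>lo)&(Z<=lo+.01)
            if k.sum()>2: print("  ",round(lo,3),k.sum(),np.round(np.nanmin(W[k],0)[:2],3),np.round(np.nanmax(W[k],0)[:2],3),np.round(np.nanmean(W[k],0),3))
```

```text
[('grip_depth', 0.0187)]
scene table z 0.0018606116617784219
plane [ 0.25239553  0.0196869  -0.04727485] n [-0.2446765  -0.01908481  0.96941693] tilt 14.206636916190261 5871 0.0016538011546342784
red 34 [ 4.74363286e-01 -2.33412337e-04  7.28749392e-02] [4.75152245e-01 3.04034627e-04 7.36365515e-02] [0.02913036 0.0277296  0.01522864]
stand 609 zmax [0.14068683 0.14091091 0.14096011 0.14108213 0.141246  ]
   0.015 29 [0.488 0.311] [0.516 0.378] [0.51  0.346 0.021]
   0.025 32 [0.462 0.308] [0.516 0.38 ] [0.508 0.344 0.03 ]
   0.035 32 [0.458 0.308] [0.517 0.377] [0.507 0.345 0.04 ]
   0.045 30 [0.473 0.309] [0.515 0.379] [0.51  0.346 0.05 ]
   0.055 27 [0.46  0.308] [0.515 0.376] [0.508 0.344 0.059]
   0.065 114 [0.442 0.309] [0.516 0.382] [0.49  0.344 0.073]
   0.075 211 [0.444 0.308] [0.516 0.381] [0.484 0.345 0.077]
   0.085 14 [0.488 0.336] [0.492 0.356] [0.489 0.345 0.09 ]
   0.095 14 [0.477 0.333] [0.49  0.357] [0.488 0.344 0.1  ]
   0.105 14 [0.474 0.333] [0.491 0.356] [0.489 0.345 0.111]
   0.115 16 [0.482 0.333] [0.491 0.356] [0.488 0.344 0.12 ]
   0.125 18 [0.465 0.332] [0.49
[... 2903 characters left out ...]
0.245] [0.461 0.236 0.08 ]
   0.085 63 [0.443 0.221] [0.484 0.246] [0.463 0.236 0.09 ]
   0.095 51 [0.443 0.22 ] [0.482 0.243] [0.462 0.234 0.1  ]
   0.105 46 [0.443 0.222] [0.481 0.244] [0.46  0.234 0.11 ]
   0.115 45 [0.443 0.222] [0.481 0.241] [0.461 0.233 0.12 ]
   0.125 47 [0.442 0.222] [0.481 0.246] [0.46  0.234 0.13 ]
   0.135 51 [0.442 0.218] [0.483 0.245] [0.462 0.234 0.14 ]
   0.145 47 [0.442 0.216] [0.483 0.244] [0.462 0.233 0.15 ]
   0.155 107 [0.442 0.206] [0.483 0.246] [0.462 0.228 0.162]
zero 317 zmax [0.02844677 0.02855114 0.02857129 0.02908972 0.03007395]
   0.015 109 [0.553 0.253] [0.612 0.314] [0.581 0.296 0.022]
   0.025 186 [0.554 0.256] [0.612 0.315] [0.582 0.284 0.026]
```

```bash
cat >> h.py <<'E'
def Rdown(psi_deg,zaxis=None):
    z=np.array([0,0,-1.]) if zaxis is None else np.asarray(zaxis)/np.linalg.norm(zaxis)
    a=np.radians(psi_deg);x=np.array([np.cos(a),np.sin(a),0]);x-=z*(x@z);x/=np.linalg.norm(x)
    return np.c_[x,np.cross(z,x),z]
def goal(pos,Rg,s=None):
    s=s or observe();R0=R.from_rotvec(s["ee_rot"]).as_matrix()
    dp=R0.T@(np.asarray(pos)-s["ee_pos"])*1000;dr=np.degrees(R.from_matrix(R0.T@Rg).as_rotvec())
    print("dpos",np.round(dp,1),"drot",np.round(dr,2));return dp,dr
E
python3 - <<'E'
from h import *
goal([.40,-.25,.32],Rdown(-40)); goal([.478,.346,.25],Rdown(0))
E
```

```text
dpos [-202.7 -319.2  -81.2] drot [  0.    0.  -34.6]
dpos [-756.6 -552.7  -11.3] drot [  0.    0.  -74.6]
```

Request:
arm_command([
  {"claw": 88, "delta_pos": [-20, -32, -40], "delta_rot": [0, 0, -7]},
  {"claw": 88, "delta_pos": [-50, -75, -80], "delta_rot": [0, 0, -14]},
  {"claw": 88, "delta_pos": [-80, -115, -80], "delta_rot": [0, 0, -20]},
  {"claw": 88, "delta_pos": [-107, -157, -80], "delta_rot": [0, 0, -27]},
  {"claw": 88, "delta_pos": [-134, -199, -80], "delta_rot": [0, 0, -34]},
])

```text
t: 1.4
ee_pos: [0.2917, -0.3596, 0.3192]
ee_rot: [2.948, -1.083, 0.002]
contact_force: [1.9, -1.2, -0.7]
finger_gap: 1.0
```

Run:
```python
from h import *
s=observe();print(s["t"],s["ee_pos"]);goal([.43,-.1,.32],Rdown(-25)); goal([.478,.346,.25],Rdown(0))
```

```text
1.4 [ 0.29171562 -0.35955309  0.31921655]
dpos [ -62.7 -287.3   -1. ] drot [  0.04  -0.08 -15.35]
dpos [-315.  -658.3   68.4] drot [  0.06  -0.07 -40.35]
```

Request:
arm_command([
  {"claw": 88, "delta_pos": [-15, -45, 0], "delta_rot": [0, 0, -3]},
  {"claw": 88, "delta_pos": [-32, -92, 0], "delta_rot": [0, 0, -6]},
  {"claw": 88, "delta_pos": [-50, -138, 0], "delta_rot": [0, 0, -9]},
  {"claw": 88, "delta_pos": [-70, -184, 0], "delta_rot": [0, 0, -12]},
  {"claw": 88, "delta_pos": [-90, -230, 0], "delta_rot": [0, 0, -15]},
])

```text
t: 1.9
ee_pos: [0.3722, -0.1262, 0.3187]
ee_rot: [3.064, -0.693, 0.001]
contact_force: [0.9, -1.5, -0.2]
finger_gap: 0.997
```

Request:
arm_command([
  {"claw": 88, "delta_pos": [-3, -48, 0], "delta_rot": [0, 0, -3]},
  {"claw": 88, "delta_pos": [-6, -96, 0], "delta_rot": [0, 0, -6]},
  {"claw": 88, "delta_pos": [-9, -144, 0], "delta_rot": [0, 0, -9]},
  {"claw": 88, "delta_pos": [-12, -192, 0], "delta_rot": [0, 0, -12]},
  {"claw": 88, "delta_pos": [-15, -240, 0], "delta_rot": [0, 0, -15]},
])

```text
t: 2.4
ee_pos: [0.4626, 0.0969, 0.3187]
ee_rot: [3.128, -0.286, 0.001]
contact_force: [0.4, -0.2, 0.4]
finger_gap: 0.999
```

Run:
```python
from h import *
s=observe();print(s["t"],s["ee_pos"],s["q"]);goal([.478,.346,.25],Rdown(0))
```

```text
2.4 [0.46258567 0.09690596 0.3187274 ] [-4.46995541e-02  1.92763196e-01  1.33679676e+00 -8.14164964e-05
  1.61142349e+00  1.37836542e-01]
dpos [ -30.1 -247.8   68.7] drot [  0.    -0.04 -10.46]
```

Request:
arm_command([
  {"claw": 88, "delta_pos": [-6, -48, 0], "delta_rot": [0, 0, -2]},
  {"claw": 88, "delta_pos": [-12, -96, 0], "delta_rot": [0, 0, -4]},
  {"claw": 88, "delta_pos": [-18, -144, 0], "delta_rot": [0, 0, -6]},
  {"claw": 88, "delta_pos": [-24, -192, 20], "delta_rot": [0, 0, -8]},
  {"claw": 88, "delta_pos": [-30, -237, 40], "delta_rot": [0, 0, -10.5]},
])

```text
t: 2.9
ee_pos: [0.4762, 0.3336, 0.2792]
ee_rot: [-3.141, -0.0, -0.003]
contact_force: [0.5, -1.3, 0.2]
finger_gap: 0.999
```

Request:
arm_command([
  {"claw": 88, "delta_pos": [-2, -11, 30], "delta_rot": [0, 0, 0]},
  {"claw": 88, "delta_pos": [-2, -11, 30], "delta_rot": [0, 0, 0]},
  {"claw": 88, "delta_pos": [-2, -11, 30], "delta_rot": [0, 0, 0]},
])

```text
t: 3.2
ee_pos: [0.4745, 0.342, 0.25]
ee_rot: [3.141, -0.003, -0.0]
contact_force: [0.8, 0.2, 0.5]
finger_gap: 0.998
```

Run:
```python
from h import *
s=observe();print(s["t"],s["ee_pos"],s["q"],s["contact_force"]);p=capture("wrist");T=T_of(p,s);cv2.imwrite("pics/w1.png",p["color"])
np.savez("w1.npz",color=p["color"],depth=p["depth"],T=T,fov_y=p["fov_y"],cx=p["cx"],cy=p["cy"])
for q in("probe","probe_stand","zero_block"):
    print(q,[(np.round(w(T,d["centre"]),3),round(d["conf"],2),np.round(toPix(p,T,w(T,d["centre"])))) for d in spot_point(p,q)])
```

```text
3.2 [0.47445787 0.34201791 0.2499581 ] [ 4.22420199e-01  4.35610603e-01  1.17536947e+00 -2.35070368e-04
  1.53079804e+00  4.24223364e-01] [0.79181778 0.15830267 0.4748532 ]
probe [(array([0.476, 0.346, 0.024]), 0.72, array([253., 162.])), (array([0.464, 0.225, 0.01 ]), 0.69, array([246., 233.]))]
probe_stand [(array([ 0.478,  0.351, -0.003]), 0.56, array([254., 155.]))]
zero_block [(array([0.586, 0.283, 0.003]), 0.61, array([323., 198.]))]
```

View pics/w1.png

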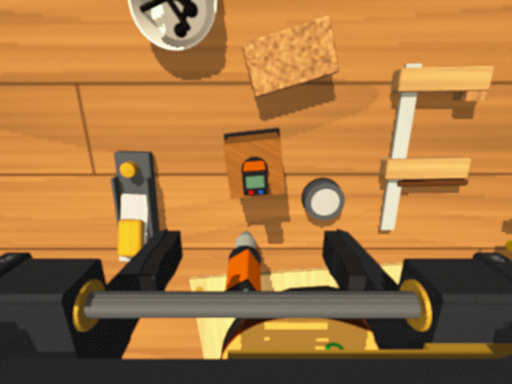

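Run:
```python
from h import *
z=np.load("w1.npz");d=z["depth"];F=192/np.tan(np.radians(float(z["fov_y"]))/2)
v,u=np.mgrid[0:384,0:512];c=np.stack([(u-z["cx"])/F*d,-(v-z["cy"])/F*d,-d],-1)
W=c@z["T"][:3,:3].T+z["T"][:3,3];W[d==0]=np.nan
X,Y,Z=W[...,0],W[...,1],W[...,2]
print("table",np.nanmedian(Z[(abs(X-.4)<.02)&(abs(Y-.4)<.05)]))
for nm,k in dict(cap=(np.hypot(X-.476,Y-.346)<.03)&(Z>.128),standtop=(np.hypot(X-.476,Y-.346)<.06)&(Z>.06)&(Z<.085),zero=(np.hypot(X-.583,Y-.284)<.05)&(Z>.017)&(Z<.04)).items():
    P=W[k][:,:2].astype(np.float32)*1000;r=cv2.minAreaRect(P);print(nm,k.sum(),r,np.median(W[k],0),np.percentile(Z[k],[5,50,95]))
a=z["color"][110:260,190:340];cv2.imwrite("pics/w1c.png",cv2.resize(a,(600,600),interpolation=cv2.INTER_CUBIC))
```

```text
table 0.33205923897560874
cap 10350 ((477.1037292480469, 352.65673828125), (51.16461181640625, 36.10988235473633), 0.6055730581283569) [0.47727263 0.36581341 0.34149172] [0.13618732 0.34149172 0.35208107]
standtop 2383 ((476.70648193359375, 347.7333679199219), (70.1135025024414, 70.55464935302734), 6.1355509757995605) [0.47589192 0.35998197 0.0743776 ] [0.07281116 0.0743776  0.07833177]
zero 1201 ((582.478271484375, 285.13665771484375), (58.720497131347656, 58.75100326538086), 2.161985158920288) [0.58193604 0.28708244 0.02366669] [0.02188155 0.02366669 0.02488727]
```

View pics/w1c.png

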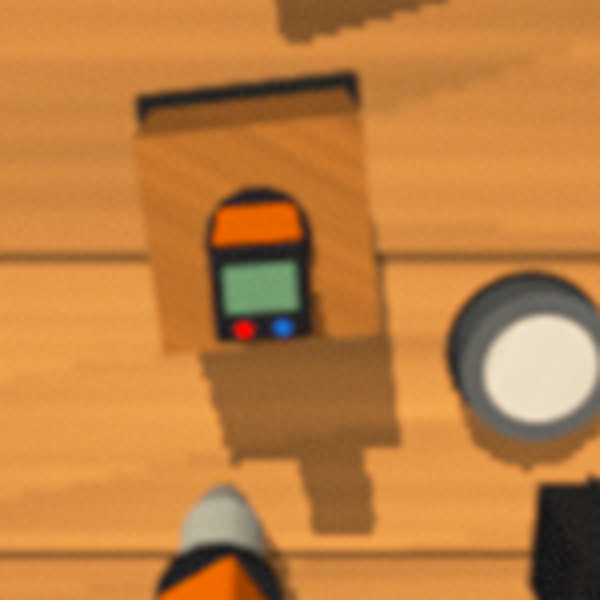

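Run:
```python
from h import *
z=np.load("w1.npz");d=z["depth"];F=192/np.tan(np.radians(float(z["fov_y"]))/2)
v,u=np.mgrid[0:384,0:512];c=np.stack([(u-z["cx"])/F*d,-(v-z["cy"])/F*d,-d],-1)
W=c@z["T"][:3,:3].T+z["T"][:3,3]
X,Y,Z=W[...,0],W[...,1],W[...,2]
k=(np.hypot(X-.476,Y-.346)<.03)&(Z>.128)&(Z<.15)
P=W[k][:,:2].astype(np.float32)*1000;print(k.sum(),cv2.minAreaRect(P),Z[k].mean())
k=(np.hypot(X-.476,Y-.346)<.03)&(Z>.085)&(Z<.15)
P=W[k][:,:2].astype(np.float32)*1000;print(k.sum(),cv2.minAreaRect(P))
k=(np.hypot(X-.463,Y-.222)<.06)&(Z>.1)&(Z<.19);print("big",W[k].min(0),W[k].max(0))
for n in("scene","side"):
    z=np.load(f"{n}0.npz");d=z["depth"];F=192/np.tan(np.radians(float(z["fov_y"]))/2)
    c=np.stack([(u-z["cx"])/F*d,-(v-z["cy"])/F*d,-d],-1);W=c@z["T"][:3,:3].T+z["T"][:3,3]
    X,Y,Z=W[...,0],W[...,1],W[...,2]
    for lo,hi,r in((.132,.15,.03),(.085,.15,.03),(.072,.082,.06)):
        k=(np.hypot(X-.476,Y-.346)<r)&(Z>lo)&(Z<hi)
        print(n,k.sum(),cv2.minAreaRect(W[k][:,:2].astype(np.float32)*1000))
s=observe()
for psi in(4,6): goal([.4765,.346,.087],Rdown(psi),s)
```

```text
620 ((476.7436828613281, 348.1380920410156), (25.83660316467285, 25.978801727294922), 4.08676290512085) 0.1353623096615919
791 ((476.7436828613281, 348.1380920410156), (25.83660316467285, 25.978801727294922), 4.08676290512085)
big [0.44220229 0.22007235 0.10000401] [0.48366494 0.24612808 0.16218612]
scene 58 ((477.9831848144531, 345.28704833984375), (26.43934440612793, 25.929271697998047), 88.82452392578125)
scene 126 ((478.70281982421875, 345.22113037109375), (26.42003631591797, 26.07658576965332), 5.7427215576171875)
scene 301 ((478.2694396972656, 345.0067138671875), (71.29962921142578, 70.56814575195312), 5.661541938781738)
side 85 ((475.7659606933594, 348.2384948730469), (24.312963485717773, 25.950605392456055), 3.947270393371582)
side 240 ((475.7774353027344, 348.2211608886719), (24.481321334838867, 25.877595901489258), 3.5243031978607178)
side 422 ((475.5198974609375, 347.7157287597656), (68.40863037109375, 71.04570770263672), 6.34831428527832)
dpos [  1.   -4.2 164.1] drot [-0.06 -0.15 -4.19]
dpos [  1.   -4.2 164.1] drot [-0.06 -0.15 -6.19]
```

Request:
arm_command([
  {"claw": 88, "delta_pos": [2, -5.5, 40], "delta_rot": [0, 0, -5]},
  {"claw": 88, "delta_pos": [2, -5.5, 80], "delta_rot": [0, 0, -5]},
  {"claw": 80, "delta_pos": [2, -5.5, 115], "delta_rot": [0, 0, -5]},
  {"claw": 70, "delta_pos": [2, -5.5, 145], "delta_rot": [0, 0, -5]},
  {"claw": 60, "delta_pos": [2, -5.5, 163], "delta_rot": [0, 0, -5]},
])

```text
t: 3.9
ee_pos: [0.4763, 0.347, 0.0851]
ee_rot: [3.138, 0.132, -0.002]
contact_force: [0.5, -0.4, -0.2]
finger_gap: 0.75
```

Run:
```python
from h import *
s=observe();print(s["t"],s["ee_pos"],s["contact_force"]);goal([.4766,.3475,.0865],Rdown(5))
p=capture("wrist");cv2.imwrite("pics/w2.png",p["color"])
p=capture("side");cv2.imwrite("pics/s2.png",cv2.resize(p["color"][150:330,150:390],(800,600)))
```

```text
3.9 [0.47631084 0.34701994 0.08508711] [ 0.47080307 -0.38923559 -0.16916731]
dpos [ 0.3 -0.5 -1.4] drot [ 0.03  0.07 -0.17]
```

View pics/w2.png

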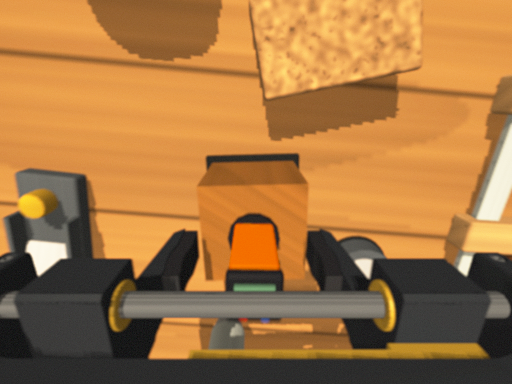

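View pics/s2.png

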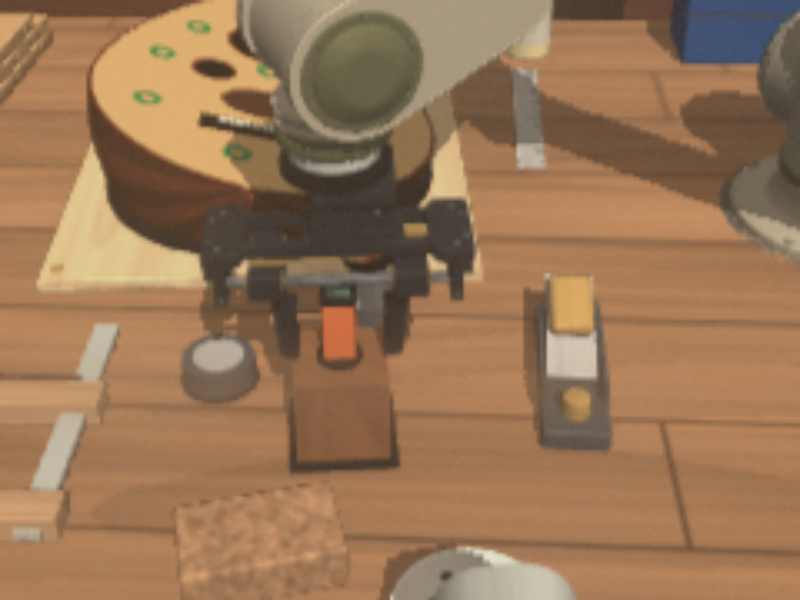

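Side (340,330) and wrist (255,245): the jaws straddle the orange grip and are square to it. I'm closing them.

Request:
arm_command([
  {"claw": 40, "delta_pos": [0, 0, -1], "delta_rot": [0, 0, 0]},
  {"claw": 28, "delta_pos": [0, 0, -1], "delta_rot": [0, 0, 0]},
  {"claw": 15, "delta_pos": [0, 0, -1], "delta_rot": [0, 0, 0]},
  {"claw": 15, "delta_pos": [0, 0, -1], "delta_rot": [0, 0, 0]},
  {"claw": 15, "delta_pos": [0, 0, -1], "delta_rot": [0, 0, 0]},
], grip_force=35)

```text
t: 4.5
ee_pos: [0.4766, 0.348, 0.0879]
ee_rot: [-3.138, -0.134, -0.002]
contact_force: [0.1, -0.2, 1.7]
finger_gap: 0.281
```

Request:
arm_command([
  {"claw": 15, "delta_pos": [0, 0, 0], "delta_rot": [0, 0, 0]},
  {"claw": 15, "delta_pos": [0, 0, 0], "delta_rot": [0, 0, 0]},
])

```text
t: 4.7
ee_pos: [0.4767, 0.3481, 0.0878]
ee_rot: [-3.138, -0.134, -0.002]
contact_force: [0.8, 0.6, 3.2]
finger_gap: 0.283
```

Request:
arm_command([
  {"claw": 15, "delta_pos": [0, 0, -15], "delta_rot": [0, 0, 0]},
  {"claw": 15, "delta_pos": [0, 0, -40], "delta_rot": [0, 0, 0]},
  {"claw": 15, "delta_pos": [0, 0, -65], "delta_rot": [0, 0, 0]},
  {"claw": 15, "delta_pos": [0, 0, -90], "delta_rot": [0, 0, 0]},
  {"claw": 15, "delta_pos": [0, 0, -100], "delta_rot": [0, 0, 0]},
])

```text
t: 5.2
ee_pos: [0.4767, 0.3481, 0.1892]
ee_rot: [-3.138, -0.134, -0.004]
contact_force: [0.5, 0.1, -1.5]
finger_gap: 0.281
```

Run:
```python
from h import *
s=observe();print(s["t"],s["ee_pos"],s["contact_force"],s["torque"],s["finger_gap"])
p=capture("side");cv2.imwrite("pics/s3.png",cv2.resize(p["color"][130:310,150:390],(800,600)))
p=capture("scene");cv2.imwrite("pics/sc3.png",cv2.resize(p["color"][100:280,210:450],(800,600)))
```

```text
5.2 [0.47665565 0.34814128 0.18919289] [ 0.53796109  0.05161779 -1.49868314] [-0.01679388 -0.12487513  0.03373953] 0.28127302711795266
```

View pics/s3.png

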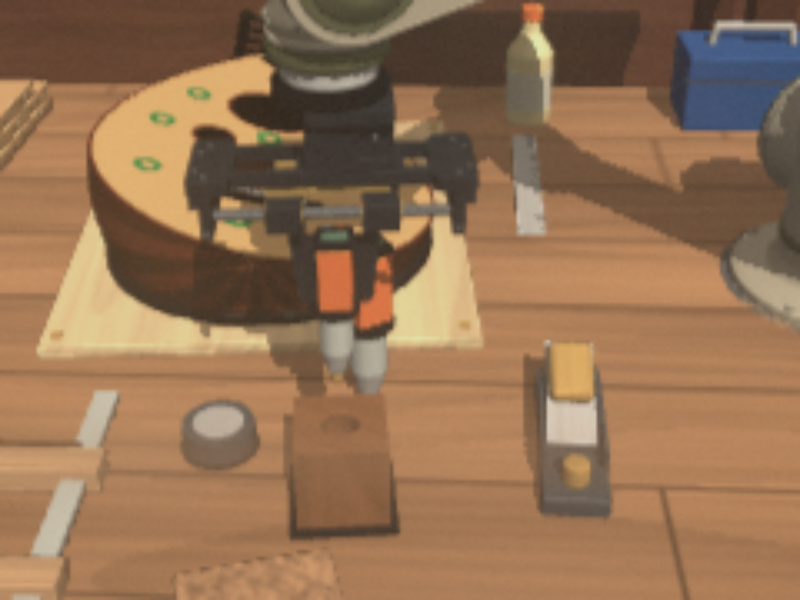

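View pics/sc3.png

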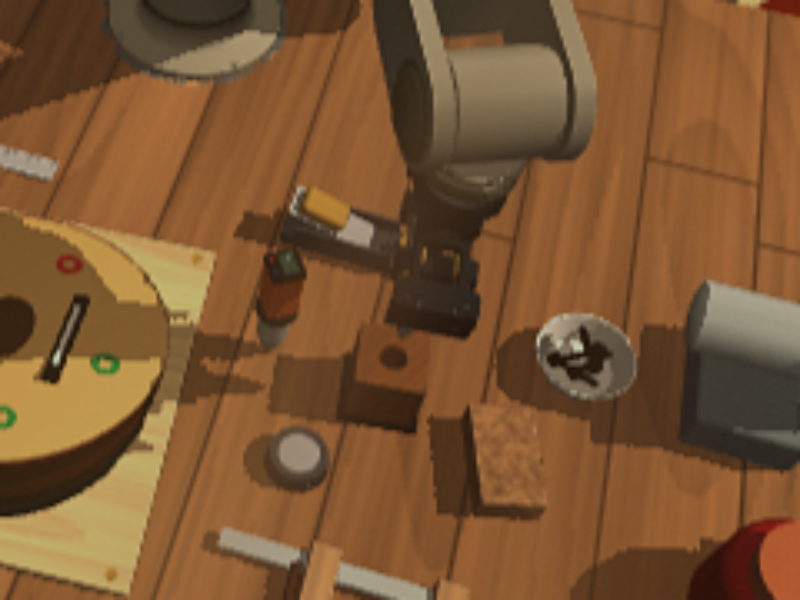

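Run:
```python
from h import *
s=observe();goal([.583,.2845,.165],Rdown(-85),s)
```

```text
dpos [100.6  72.4  23.1] drot [-9.000e-02 -4.000e-02  8.991e+01]
```

Request:
arm_command([
  {"claw": 15, "delta_pos": [20, 14, 0], "delta_rot": [0, 0, 8]},
  {"claw": 15, "delta_pos": [40, 29, 0], "delta_rot": [0, 0, 16]},
  {"claw": 15, "delta_pos": [60, 43, 0], "delta_rot": [0, 0, 24]},
  {"claw": 15, "delta_pos": [80, 58, 0], "delta_rot": [0, 0, 32]},
  {"claw": 15, "delta_pos": [100, 72, 0], "delta_rot": [0, 0, 40]},
])

```text
t: 5.8
ee_pos: [0.5824, 0.2839, 0.1851]
ee_rot: [2.991, -0.956, -0.004]
contact_force: [-0.1, 0.5, -0.4]
finger_gap: 0.282
```

Request:
arm_command([
  {"claw": 15, "delta_pos": [0, 0, 0], "delta_rot": [0, 0, 8]},
  {"claw": 15, "delta_pos": [0, 0, 0], "delta_rot": [0, 0, 16]},
  {"claw": 15, "delta_pos": [0, 0, 0], "delta_rot": [0, 0, 24]},
  {"claw": 15, "delta_pos": [0, 0, 0], "delta_rot": [0, 0, 32]},
  {"claw": 15, "delta_pos": [0, 0, 0], "delta_rot": [0, 0, 40]},
])

```text
t: 6.3
ee_pos: [0.5816, 0.2845, 0.1851]
ee_rot: [2.483, -1.92, -0.003]
contact_force: [1.0, -0.1, -0.7]
finger_gap: 0.281
```

Run:
```python
from h import *
s=observe();print(s["t"],s["q"]);goal([.583,.2845,.150],Rdown(-85),s)
```

```text
6.3 [2.72499009e-01 5.92683210e-01 1.08686750e+00 1.71084860e-05
 1.46556062e+00 1.58905425e+00]
dpos [ 0.4 -1.5 35. ] drot [ 0.2  -0.02  9.57]
```

Request:
arm_command([
  {"claw": 15, "delta_pos": [0.4, -1.5, 15], "delta_rot": [0, 0, 5]},
  {"claw": 15, "delta_pos": [0.4, -1.5, 30], "delta_rot": [0, 0, 9.6]},
  {"claw": 15, "delta_pos": [0.4, -1.5, 45], "delta_rot": [0.2, 0, 9.6]},
  {"claw": 15, "delta_pos": [0.4, -1.5, 55], "delta_rot": [0.2, 0, 9.6]},
  {"claw": 15, "delta_pos": [0.4, -1.5, 55], "delta_rot": [0.2, 0, 9.6]},
])

```text
t: 6.8
ee_pos: [0.5827, 0.2844, 0.1297]
ee_rot: [2.321, -2.115, -0.001]
contact_force: [0.1, -0.3, -1.1]
finger_gap: 0.28
```

Run:
```python
from h import *
s=observe();print(s["t"],s["ee_pos"],s["ee_rot"],s["contact_force"]);goal([.583,.2845,.13],Rdown(-85),s)
for n,b in(("side",(180,300,160,320)),("scene",(180,270,240,360)),("wrist",(0,384,0,512))):
    s=observe();p=capture(n);T=T_of(p,s);np.savez(f"{n}4.npz",color=p["color"],depth=p["depth"],T=T,fov_y=p["fov_y"],cx=p["cx"],cy=p["cy"])
    for q in("probe","foot_tip","zero_top"):
        print(n,q,[(np.round(w(T,d["centre"]),4),round(d["conf"],2)) for d in spot_point(p,q)])
    cv2.imwrite(f"pics/{n}4.png",cv2.resize(p["color"][b[0]:b[1],b[2]:b[3]],(800,600),interpolation=cv2.INTER_CUBIC))
```

```text
6.8 [0.58268513 0.28441584 0.1296824 ] [ 2.32100482e+00 -2.11522652e+00 -7.33827444e-04] [ 0.0579124  -0.3245484  -1.13782825]
dpos [-0.1 -0.3 -0.3] drot [ 0.07 -0.03  0.31]
side probe [(array([0.4641, 0.2253, 0.0209]), 0.89), (array([0.5772, 0.2842, 0.071 ]), 0.68)]
side foot_tip []
side zero_top [(array([0.5786, 0.2772, 0.025 ]), 0.71)]
scene probe [(array([0.4617, 0.2227, 0.0154]), 0.68), (array([0.5874, 0.2774, 0.0712]), 0.63)]
scene foot_tip [(array([ 0.4743, -0.0038,  0.0726]), 0.68)]
scene zero_top [(array([0.587 , 0.2847, 0.0229]), 0.67)]
wrist probe [(array([0.5852, 0.2868, 0.0692]), 0.89), (array([0.3869, 0.5406, 0.0016]), 0.43)]
wrist foot_tip []
wrist zero_top [(array([0.5848, 0.2839, 0.0251]), 0.55)]
```

View pics/side4.png

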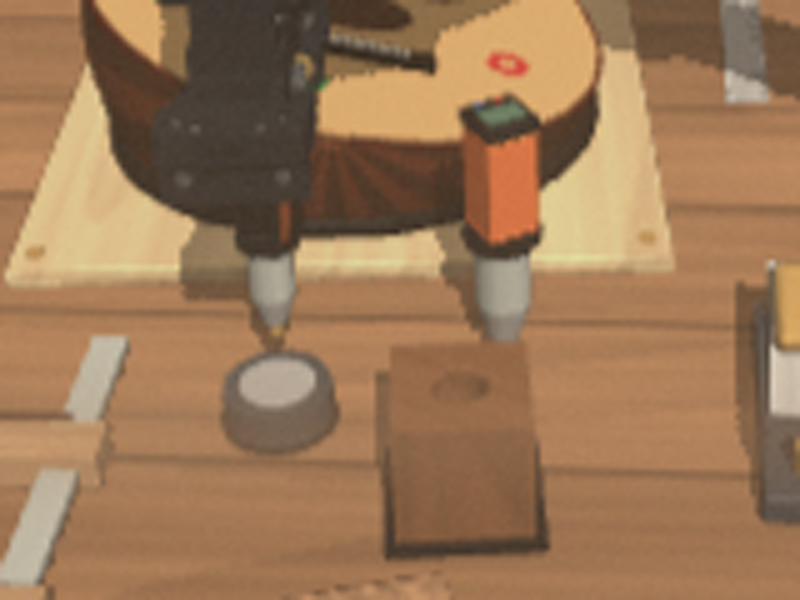

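View pics/scene4.png

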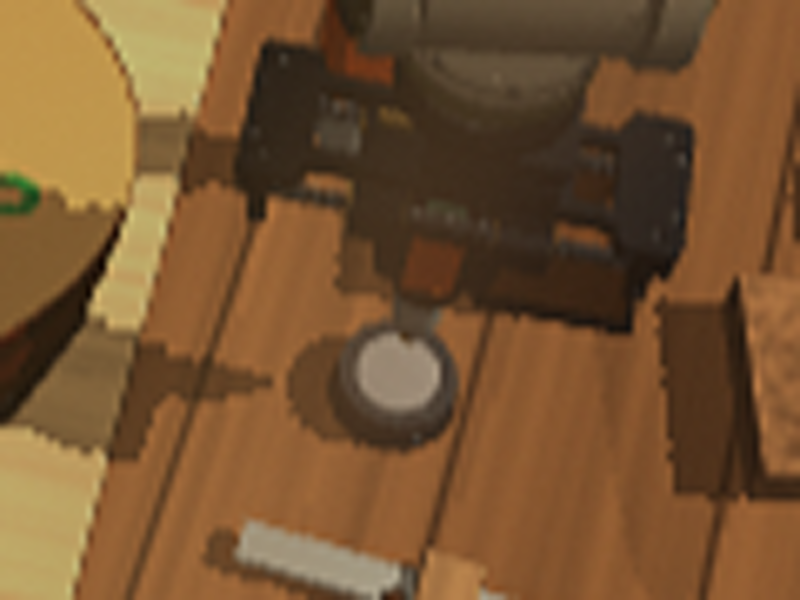

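View pics/wrist4.png

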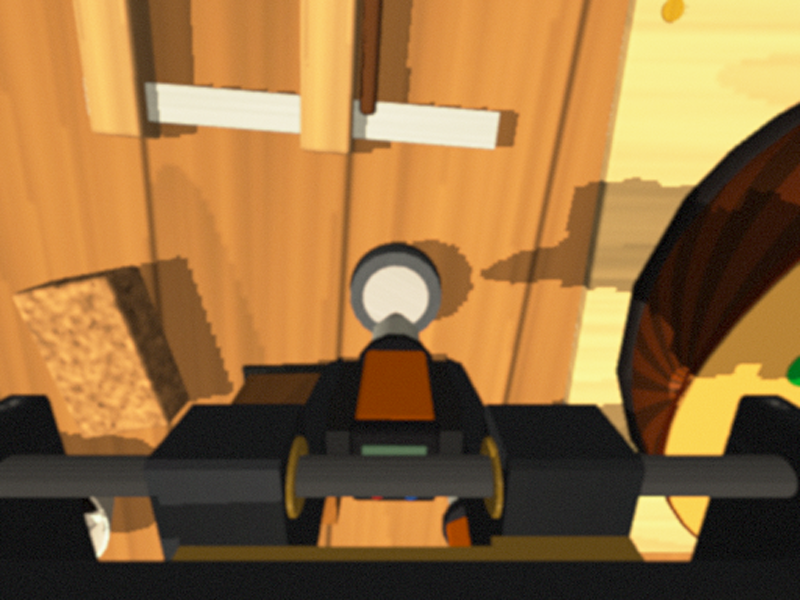

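Run:
```python
from h import *
s=observe();Rt=R.from_rotvec(s["ee_rot"]).as_matrix();t=s["ee_pos"]
org=t+Rt[:,2]*.0628 # nose
for n,b in(("side",(180,260,170,277)),("scene",(210,270,270,350)),("wrist",(130,250,180,340))):
    z=np.load(f"{n}4.npz");p={k:z[k] for k in z.files};T=z["T"]
    k=7.5 if n!="scene" else 10
    a=cv2.resize(p["color"][b[0]:b[1],b[2]:b[3]],None,fx=k if n!="wrist" else 5,fy=k if n!="wrist" else 5,interpolation=cv2.INTER_CUBIC);k=k if n!="wrist" else 5
    def dr(X,c):
        q=toPix(p,T,X);cv2.circle(a,(int((q[0]-b[2]+.5)*k),int((q[1]-b[0]+.5)*k)),2,c,-1)
    for h in(-12,0,50,56,104,111):
        ra=0 if h in(-12,0) else 12
        dr(org-Rt[:,2]*h/1000,(0,255,0))
        if h in(50,):
            for th in np.arange(0,6.28,.3): dr(org-Rt[:,2]*h/1000+.012*(np.cos(th)*Rt[:,0]+np.sin(th)*Rt[:,1]),(255,255,0))
        if h in(104,):
            for i in(-1,1):
                for j in(-1,1): dr(org-Rt[:,2]*h/1000+.012*(i*Rt[:,0]+j*Rt[:,1]),(255,255,0))
    for th in np.arange(0,6.28,.15): dr(np.array([.583+.03*np.cos(th),.2845+.03*np.sin(th),.0245]),(0,0,255)); dr(np.array([.583+.021*np.cos(th),.2845+.021*np.sin(th),.0245]),(255,0,255))
    cv2.imwrite(f"pics/{n}4o.png",a)
```

```text
(no output)
```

View pics/side4o.png

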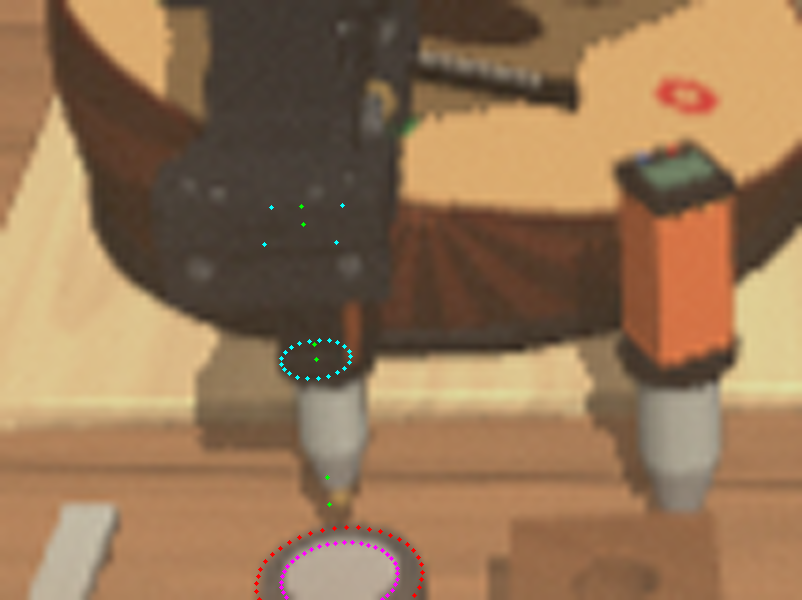

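View pics/scene4o.png

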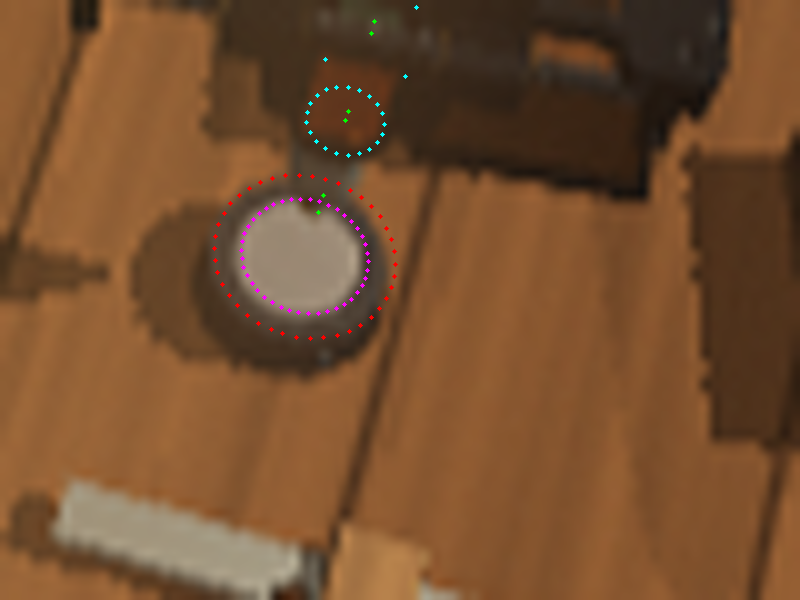

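View pics/wrist4o.png

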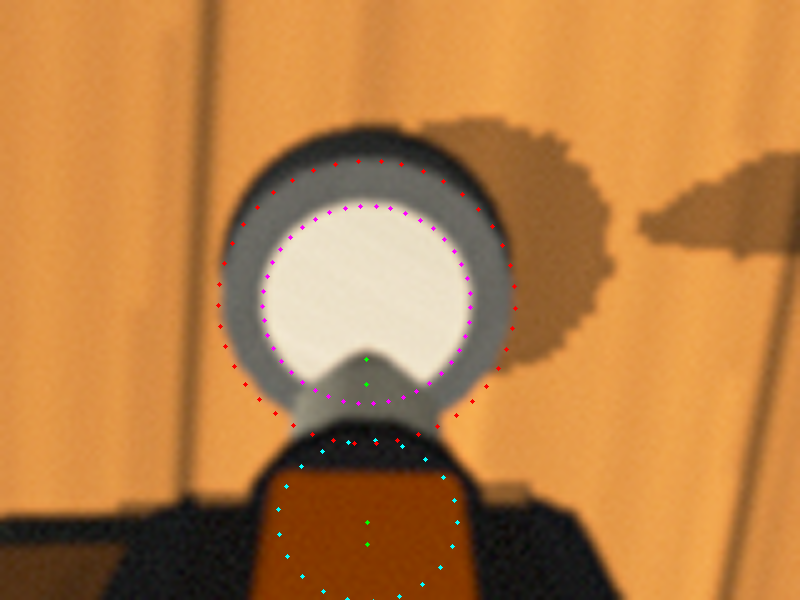

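Run:
```python
from h import *
from scipy.optimize import least_squares
s=observe();print("tcp",s["ee_pos"])
v,u=np.mgrid[0:384,0:512]
for n in("side","scene","wrist"):
    z=np.load(f"{n}4.npz");d=z["depth"];F=192/np.tan(np.radians(float(z["fov_y"]))/2)
    c=np.stack([(u-z["cx"])/F*d,-(v-z["cy"])/F*d,-d],-1);W=c@z["T"][:3,:3].T+z["T"][:3,3]
    X,Y,Z=W[...,0],W[...,1],W[...,2]
    k=(np.hypot(X-.581,Y-.284)<.02)&(Z>.078)&(Z<.113);P=W[k]
    print(n,k.sum())
    if k.sum()<15: continue
    Cw=z["T"][:3,3]
    def res(q):
        a=q[:2]+q[2:4]*(P[:,2:3]-.09);return np.hypot(*(P[:,:2]-a).T)-.012
    for m in (0,1):
        fun=res if m else (lambda q:res(np.r_[q,0,0]))
        o=least_squares(fun,[.582,.284]+[0,0]*m,loss="soft_l1",f_scale=.001);print(" axis at z=.09",np.round(o.x[:2],4),"slope",o.x[2:],"rms",np.sqrt(np.mean(fun(o.x)**2)))
    for zz in np.arange(.04,.12,.01):
        kk=(np.hypot(X-.581,Y-.284)<.03)&(Z>zz)&(Z<zz+.01)
        if kk.sum()>1: print("  ",round(zz,2),kk.sum(),np.round(W[kk].mean(0),4))
    k=(np.hypot(X-.583,Y-.2845)<.05)&(Z>.012)&(Z<.035);print("  block",cv2.minEnclosingCircle(W[k][:,:2].astype(np.float32)*1000),np.percentile(Z[k],[50,80,90]), "polish z",np.median(Z[(np.hypot(X-.583,Y-.2845)<.015)&(Z<.035)]))
    kt=(abs(X-.6)<.1)&(abs(Y-.36)<.03)&(Z<.012);print("  table",np.median(Z[kt]))
```

```text
tcp [0.58370416 0.28473206 0.13244649]
side 92
 axis at z=.09 [0.5808 0.2823] slope [] rms 0.0011296781538029797
 axis at z=.09 [0.5811 0.2818] slope [-0.03969734  0.06811618] rms 0.0009961772342773761
   0.06 9 [0.5784 0.2858 0.0655]
   0.07 12 [0.5793 0.289  0.0748]
   0.08 24 [0.5785 0.2911 0.085 ]
   0.09 30 [0.5787 0.2914 0.0952]
   0.1 29 [0.5789 0.2913 0.1048]
   0.11 18 [0.5778 0.2929 0.1135]
  block ((580.74169921875, 285.10150146484375), 31.69187355041504) [0.02563569 0.02680163 0.02729548] polish z 0.026269225316298606
  table 0.0018241124459538738
scene 27
 axis at z=.09 [0.5832 0.2826] slope [] rms 0.0009477285489891019
 axis at z=.09 [0.5825 0.283 ] slope [ 0.06506424 -0.03763414] rms 0.0008176524032556764
   0.07 2 [0.5909 0.2845 0.0758]
   0.08 4 [0.5912 0.2824 0.0854]
   0.09 11 [0.5939 0.2818 0.0953]
   0.1 9 [0.5925 0.281  0.1045]
   0.11 4 [0.5956 0.2837 0.1127]
  block ((584.9518432617188, 281.4393310546875), 30.776948928833008) [0.02516029 0.02690983 0.0282884 ] polish z 0.026161524116409485
  table 0.0014976404678235244
wrist 298
 axis at z=.09 [0.5827 0.2851] slope [] rms 0.0003691345084389043
 axis at z=.09 [0.5826 0.285 ] slope [0.01104964 0.01033312] rms 0.0003508462807314399
   0.07 12 [0.591  0.2859 0.0755]
   0.08 38 [0.5924 0.2859 0.0874]
   0.09 143 [0.5928 0.2858 0.0948]
   0.1 114 [0.5932 0.286  0.1037]
   0.11 4 [0.5987 0.2876 0.1196]
  block ((583.9791259765625, 285.1927185058594), 30.052257537841797) [0.02351022 0.02409456 0.02439086] polish z 0.023735571440473224
  table -0.0006126185568297582
```

Request:
arm_command([
  {"claw": 15, "delta_pos": [0, 0, 0], "delta_rot": [0, 0, 0]},
  {"claw": 15, "delta_pos": [0, 0, 0], "delta_rot": [0, 0, 0]},
  {"claw": 15, "delta_pos": [0, 0, 0], "delta_rot": [0, 0, 0]},
])

```text
t: 7.7
ee_pos: [0.5836, 0.2847, 0.1323]
ee_rot: [-2.32, 2.114, -0.003]
contact_force: [0.0, -0.4, -1.2]
finger_gap: 0.285
```

Run:
```python
from h import *
s=observe();print(s["t"],s["ee_pos"],s["contact_force"]);goal([.5835,.285,.103],Rdown(-85),s)
```

```text
7.7 [0.58364939 0.28472697 0.13233323] [ 0.04064336 -0.3830618  -1.17279352]
dpos [-0.3  0.2 29.3] drot [-0.2   0.02  0.3 ]
```

Request:
arm_command([
  {"claw": 15, "delta_pos": [0, 0, 12], "delta_rot": [0, 0, 0]},
  {"claw": 15, "delta_pos": [0, 0, 22], "delta_rot": [0, 0, 0]},
  {"claw": 15, "delta_pos": [0, 0, 28], "delta_rot": [0, 0, 0]},
  {"claw": 15, "delta_pos": [0, 0, 28], "delta_rot": [0, 0, 0]},
  {"claw": 15, "delta_pos": [0, 0, 28], "delta_rot": [0, 0, 0]},
])

```text
t: 8.2
ee_pos: [0.5838, 0.2848, 0.1042]
ee_rot: [-2.32, 2.115, -0.003]
contact_force: [0.6, -0.5, -1.1]
finger_gap: 0.283
```

Request:
arm_command([
  {"claw": 15, "delta_pos": [0, 0, 0], "delta_rot": [0, 0, 0]},
  {"claw": 15, "delta_pos": [0, 0, 0], "delta_rot": [0, 0, 0]},
])

```text
t: 8.4
ee_pos: [0.5839, 0.2848, 0.1047]
ee_rot: [-2.319, 2.114, -0.004]
contact_force: [-1.0, -0.1, -0.8]
finger_gap: 0.283
```

Run:
```python
from h import *
s=observe();print(s["t"],s["ee_pos"],s["contact_force"]);goal([.5835,.285,.095],Rdown(-85),s)
p=capture("side");cv2.imwrite("pics/s5.png",cv2.resize(p["color"][190:280,170:290],(800,600),interpolation=cv2.INTER_CUBIC))
```

```text
8.4 [0.58392321 0.28480528 0.10473978] [-1.04252319 -0.06989225 -0.81930064]
dpos [-0.2  0.4  9.7] drot [-0.24  0.03  0.3 ]
```

View pics/s5.png

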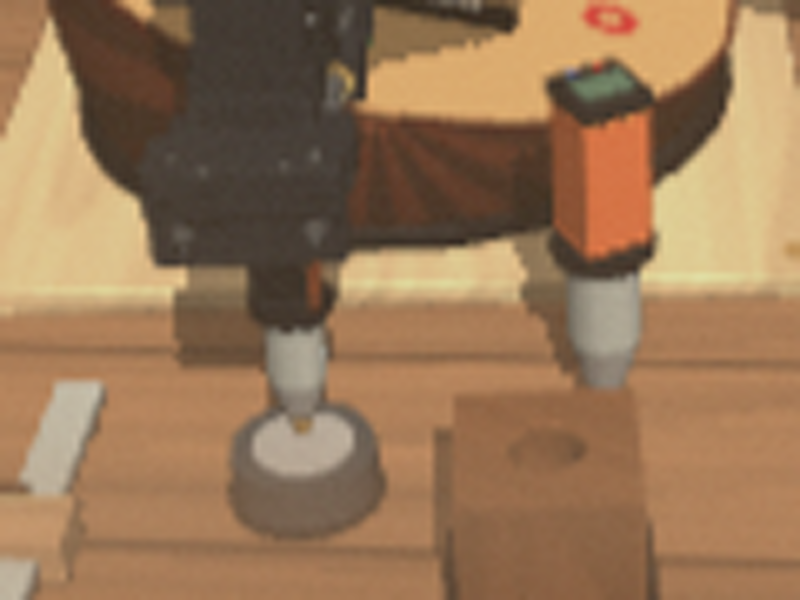

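The foot (302,432) hovers about 5 mm above the middle of the polished disc (302,442). I'm pressing in small steps and watching the force.

Request:
arm_command([
  {"claw": 15, "delta_pos": [0, 0, 3], "delta_rot": [0, 0, 0]},
  {"claw": 15, "delta_pos": [0, 0, 5], "delta_rot": [0, 0, 0]},
  {"claw": 15, "delta_pos": [0, 0, 7], "delta_rot": [0, 0, 0]},
  {"claw": 15, "delta_pos": [0, 0, 7], "delta_rot": [0, 0, 0]},
])

```text
t: 8.85
ee_pos: [0.5838, 0.2847, 0.0972]
ee_rot: [-2.32, 2.115, -0.003]
contact_force: [-0.2, -0.5, 1.3]
finger_gap: 0.28
```

Request:
arm_command([
  {"claw": 15, "delta_pos": [0, 0, 0.5], "delta_rot": [0, 0, 0]},
])

```text
t: 8.95
ee_pos: [0.5839, 0.2848, 0.097]
ee_rot: [-2.319, 2.114, -0.004]
contact_force: [0.1, 0.1, 1.0]
finger_gap: 0.284
```

Request:
arm_command([
  {"claw": 15, "delta_pos": [0, 0, 0.5], "delta_rot": [0, 0, 0]},
])

```text
t: 9.05
ee_pos: [0.5839, 0.2848, 0.0965]
ee_rot: [-2.319, 2.114, -0.004]
contact_force: [0.9, 0.4, 0.8]
finger_gap: 0.279
```

Request:
arm_command([
  {"claw": 15, "delta_pos": [0, 0, 0.7], "delta_rot": [0, 0, 0]},
  {"claw": 15, "delta_pos": [0, 0, 1.2], "delta_rot": [0, 0, 0]},
])

```text
t: 9.25
ee_pos: [0.5839, 0.2848, 0.0952]
ee_rot: [-2.32, 2.114, -0.004]
contact_force: [0.7, -0.4, 2.4]
finger_gap: 0.281
```

Request:
arm_command([
  {"claw": 15, "delta_pos": [0, 0, 0], "delta_rot": [0, 0, 0]},
])

```text
t: 9.35
ee_pos: [0.5838, 0.2848, 0.0952]
ee_rot: [-2.32, 2.114, -0.004]
contact_force: [-0.1, 0.4, 1.6]
finger_gap: 0.279
```

Request:
arm_command([
  {"claw": 15, "delta_pos": [0, 0, 0], "delta_rot": [0, 0, 0]},
])

```text
t: 9.45
ee_pos: [0.5839, 0.2848, 0.0952]
ee_rot: [-2.32, 2.114, -0.004]
contact_force: [0.3, -0.5, 2.1]
finger_gap: 0.282
```

Request:
arm_command([
  {"claw": 15, "delta_pos": [0, 0, 0], "delta_rot": [0, 0, 0]},
])

```text
t: 9.55
ee_pos: [0.5838, 0.2848, 0.0952]
ee_rot: [-2.32, 2.114, -0.003]
contact_force: [0.2, -0.4, 1.3]
finger_gap: 0.281
```

Run:
```python
from h import *
for i in range(3):
    s=observe();print(s["t"],s["ee_pos"],s["contact_force"])
    p=capture("side")
cv2.imwrite("pics/s6.png",cv2.resize(p["color"][190:280,170:290],(800,600),interpolation=cv2.INTER_CUBIC))
p=capture("wrist");cv2.imwrite("pics/w6.png",p["color"])
```

```text
9.55 [0.58382652 0.28476147 0.09521198] [ 0.23377634 -0.36368006  1.33590247]
9.6 [0.58383257 0.28478146 0.09518812] [0.17946258 0.28617671 1.48397608]
9.65 [0.58381877 0.28475745 0.09519475] [0.51554536 0.12267955 1.58801576]
```

View pics/s6.png

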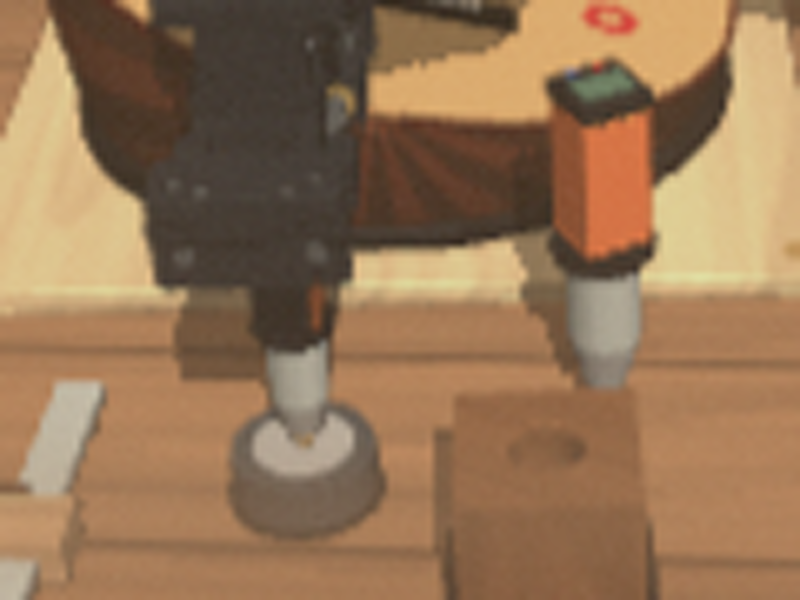

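Pressed on the middle: tip at (305,442), net force about 2.8 N. I'll add a hair and hold.

Request:
arm_command([
  {"claw": 15, "delta_pos": [0, 0, 0.3], "delta_rot": [0, 0, 0]},
  {"claw": 15, "delta_pos": [0, 0, 0.3], "delta_rot": [0, 0, 0]},
  {"claw": 15, "delta_pos": [0, 0, 0.3], "delta_rot": [0, 0, 0]},
  {"claw": 15, "delta_pos": [0, 0, 0.3], "delta_rot": [0, 0, 0]},
  {"claw": 15, "delta_pos": [0, 0, 0.3], "delta_rot": [0, 0, 0]},
])

```text
t: 10.25
ee_pos: [0.5838, 0.2848, 0.0948]
ee_rot: [-2.32, 2.114, -0.003]
contact_force: [-0.4, 0.6, 2.0]
finger_gap: 0.281
```

Request:
arm_command([
  {"claw": 15, "delta_pos": [0, 0, 0], "delta_rot": [0, 0, 0]},
  {"claw": 15, "delta_pos": [0, 0, 0], "delta_rot": [0, 0, 0]},
  {"claw": 15, "delta_pos": [0, 0, 0], "delta_rot": [0, 0, 0]},
  {"claw": 15, "delta_pos": [0, 0, 0], "delta_rot": [0, 0, 0]},
  {"claw": 15, "delta_pos": [0, 0, 0], "delta_rot": [0, 0, 0]},
])

```text
t: 10.75
ee_pos: [0.5838, 0.2848, 0.0948]
ee_rot: [-2.32, 2.114, -0.003]
contact_force: [-0.1, -0.2, 1.9]
finger_gap: 0.283
```

Request:
arm_command([
  {"claw": 15, "delta_pos": [0, 0, 0], "delta_rot": [0, 0, 0]},
  {"claw": 15, "delta_pos": [0, 0, 0], "delta_rot": [0, 0, 0]},
  {"claw": 15, "delta_pos": [0, 0, 0], "delta_rot": [0, 0, 0]},
  {"claw": 15, "delta_pos": [0, 0, 0], "delta_rot": [0, 0, 0]},
  {"claw": 15, "delta_pos": [0, 0, 0], "delta_rot": [0, 0, 0]},
])

```text
t: 11.25
ee_pos: [0.5838, 0.2847, 0.0948]
ee_rot: [-2.32, 2.114, -0.003]
contact_force: [0.4, -0.4, 1.5]
finger_gap: 0.279
```

Run:
```python
from h import *
F=[]
for i in range(4):
    s=observe();F.append(s["contact_force"]);p=capture("wrist")
print(s["t"],s["ee_pos"],np.mean(F,0),np.degrees(np.arccos(-R.from_rotvec(s["ee_rot"]).as_matrix()[2,2])))
# ring fit from first pictures: plane+pixel centroid, table-bias noted
for n in("scene","side"):
    z=np.load(f"{n}0.npz");p={k:z[k] for k in z.files};c=p["color"].astype(int)
    m=(c[...,2]-c[...,1]>60)&(c[...,2]-c[...,0]>50);u0,v0=(230,179) if n=="scene" else (260,193)
    v,u=np.nonzero(m);k=np.hypot(u-u0,v-v0)<14;print(n,k.sum(),u[k].mean(),v[k].mean())
    uc,vc=(u[k].min()+u[k].max())/2,(v[k].min()+v[k].max())/2
    pl=np.array([.2524,.019,-.0467]);T=z["T"];r=T[:3,:3]@px2cam(p,u[k].mean(),v[k].mean(),1.);o=T[:3,3]
    t=(pl[0]*o[0]+pl[1]*o[1]+pl[2]-o[2])/(r[2]-pl[0]*r[0]-pl[1]*r[1]);print(o+t*r)
```

```text
11.4 [0.58378829 0.28474924 0.09483125] [ 0.11013225 -0.11727794  1.81197164] 0.20084406310854838
scene 41 230.3170731707317 178.85365853658536
[4.75642087e-01 3.30384672e-04 7.33583401e-02]
side 44 261.0 192.72727272727272
[0.47248004 0.00297885 0.07261056]
```

Request:
arm_command([
  {"claw": 15, "delta_pos": [0, 0, -10], "delta_rot": [0, 0, 0]},
  {"claw": 15, "delta_pos": [0, 0, -40], "delta_rot": [0, 0, 0]},
  {"claw": 15, "delta_pos": [0, 0, -80], "delta_rot": [0, 0, 0]},
  {"claw": 15, "delta_pos": [0, 0, -110], "delta_rot": [0, 0, 0]},
  {"claw": 15, "delta_pos": [0, 0, -120], "delta_rot": [0, 0, 0]},
])

```text
t: 11.95
ee_pos: [0.584, 0.2849, 0.2185]
ee_rot: [-2.316, 2.111, -0.008]
contact_force: [-0.7, -0.1, -0.7]
finger_gap: 0.278
```

Run:
```python
from h import *
n=np.array([-.2447,-.0185,.9694]);n/=np.linalg.norm(n)
s=observe();print(s["t"],s["ee_pos"],s["contact_force"])
goal(np.array([.474,.0015,.071])+n*.135,Rdown(-90,-n),s)
p=capture("scene");cv2.imwrite("pics/sc7.png",p["color"])
```

```text
11.95 [0.58403901 0.28491249 0.2185479 ] [-0.72510764 -0.10271743 -0.72072086]
dpos [271.5 169.   14.8] drot [13.7  -0.3   5.14]
```

View pics/sc7.png

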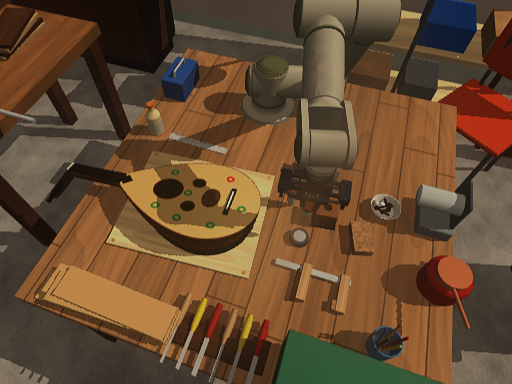

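Request:
arm_command([
  {"claw": 15, "delta_pos": [36, 20, 0], "delta_rot": [0, 0, 0]},
  {"claw": 15, "delta_pos": [74, 42, 0], "delta_rot": [0, 0, 1]},
  {"claw": 15, "delta_pos": [112, 64, 0], "delta_rot": [2, 0, 2]},
  {"claw": 15, "delta_pos": [150, 86, 0], "delta_rot": [5, 0, 3]},
  {"claw": 15, "delta_pos": [190, 110, 0], "delta_rot": [8, 0, 4]},
])

```text
t: 12.5
ee_pos: [0.4898, 0.0841, 0.2126]
ee_rot: [-2.168, 2.121, -0.145]
contact_force: [0.1, -1.1, -0.0]
finger_gap: 0.284
```

Run:
```python
from h import *
n=np.array([-.2447,-.0185,.9694]);n/=np.linalg.norm(n)
s=observe();print(s["t"],s["ee_pos"],s["q"])
goal(np.array([.474,.0015,.071])+n*.125,Rdown(-90,-n),s)
```

```text
12.5 [0.48983435 0.08410414 0.21263193] [-0.07877441  0.25256388  1.57905679  0.02124567  1.16916777  1.46285594]
dpos [84.  50.7 13. ] drot [ 6.04 -0.51  1.16]
```

Request:
arm_command([
  {"claw": 15, "delta_pos": [35, 20, 0], "delta_rot": [3, 0, 0.5]},
  {"claw": 15, "delta_pos": [65, 38, 2], "delta_rot": [6, -0.5, 1.1]},
  {"claw": 15, "delta_pos": [84, 50.5, 6], "delta_rot": [6, -0.5, 1.1]},
  {"claw": 15, "delta_pos": [84, 50.5, 12], "delta_rot": [6, -0.5, 1.1]},
  {"claw": 15, "delta_pos": [84, 50.5, 12], "delta_rot": [6, -0.5, 1.1]},
])

```text
t: 13.0
ee_pos: [0.4445, 0.0004, 0.1934]
ee_rot: [-2.085, 2.081, -0.236]
contact_force: [0.4, 0.9, -0.3]
finger_gap: 0.283
```

Request:
arm_command([
  {"claw": 15, "delta_pos": [0, 0, 0], "delta_rot": [0, 0, 0]},
  {"claw": 15, "delta_pos": [0, 0, 0], "delta_rot": [0, 0, 0]},
  {"claw": 15, "delta_pos": [0, 0, 0], "delta_rot": [0, 0, 0]},
])

```text
t: 13.3
ee_pos: [0.4453, 0.0009, 0.1948]
ee_rot: [-2.087, 2.077, -0.239]
contact_force: [0.4, 0.1, -0.8]
finger_gap: 0.287
```

Run:
```python
from h import *
n=np.array([-.2447,-.0185,.9694]);n/=np.linalg.norm(n)
v,u=np.mgrid[0:384,0:512]
for nm in("wrist","side","scene"):
    s=observe();p=capture(nm);T=T_of(p,s);np.savez(f"{nm}8.npz",color=p["color"],depth=p["depth"],T=T,fov_y=p["fov_y"],cx=p["cx"],cy=p["cy"],tcp=s["ee_pos"],rot=s["ee_rot"])
    cv2.imwrite(f"pics/{nm}8.png",p["color"])
    print(nm,[(np.round(w(T,d["centre"]),4),round(d["conf"],2),toPix(p,T,w(T,d["centre"])).round()) for d in spot_point(p,"red_ring")])
    if nm=="wrist":
        d=p["depth"];c=np.stack([(u-p["cx"])/f(p)*d,-(v-p["cy"])/f(p)*d,-d],-1);W=c@T[:3,:3].T+T[:3,3]
        c=p["color"].astype(int);X,Y,Z=np.moveaxis(W,-1,0)
        P=W[(X>.42)&(X<.65)&(Y>-.25)&(Y<.12)&(Z>.03)&(Z<.16)&(d>.2)]
        for _ in range(8):
            A=np.c_[P[:,:2],np.ones(len(P))];sl=np.linalg.lstsq(A,P[:,2],rcond=None)[0];r=P[:,2]-A@sl;P=P[abs(r)<max(.003,2*r.std())] if abs(r).max()>.003 else P
        m=np.array([-sl[0],-sl[1],1]);m/=np.linalg.norm(m);print("plane",sl,m,len(P),r.std(),"tilt",np.degrees(np.arccos(m[2])),"ang to side/scene",np.degrees(np.arccos(m@n)))
s=observe();print(s["t"],s["ee_pos"]);goal(np.array([.474,.0015,.071])+n*.125,Rdown(-90,-n),s)
```

```text
wrist [(array([0.4726, 0.0009, 0.0728]), 0.61, array([255., 188.]))]
plane [ 0.25461229  0.01970063 -0.05032936] [-0.24669515 -0.01908804  0.96890513] 74961 0.000774618058861264 tilt 14.325633747414049 ang to side/scene 0.12249721430539096
side [(array([0.5792, 0.2792, 0.0266]), 0.65, array([216., 255.])), (array([0.4701, 0.0013, 0.0694]), 0.43, array([262., 193.]))]
scene [(array([ 0.4741, -0.0005,  0.072 ]), 0.49, array([230., 179.])), (array([ 0.3026, -0.2054,  0.0024]), 0.25, array([198., 142.]))]
13.6 [0.44508549 0.00044849 0.19489743]
dpos [1.3 2.3 2.2] drot [-0.01  0.    0.09]
```

View pics/wrist8.png

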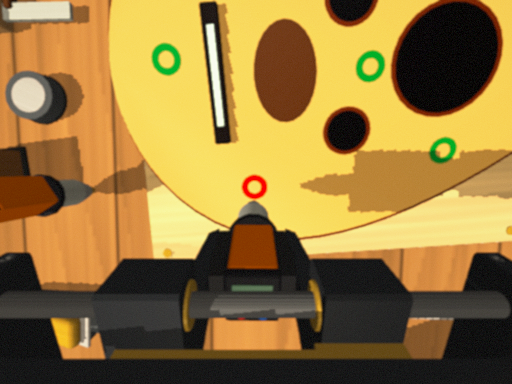

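View pics/side8.png

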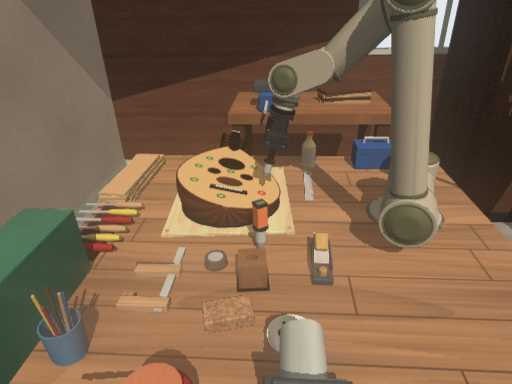

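```bash
cat > ring.py <<'E'
from h import *
def ringw(p,T,pl,uv0,rad=20):
    c=p["color"].astype(int);m=(c[...,2]-c[...,1]>90)&(c[...,2]-c[...,0]>90)
    v,u=np.nonzero(m);k=np.hypot(u-uv0[0],v-uv0[1])<rad
    if k.sum()<10: print("few red");return
    (e,ax,an)=cv2.fitEllipse(cv2.convexHull(np.c_[u[k],v[k]].astype(np.float32))) 
    out=[]
    for a in((u[k].mean(),v[k].mean()),e):
        r=T[:3,:3]@px2cam(p,a[0],a[1],1.);o=T[:3,3]
        t=(pl[0]*o[0]+pl[1]*o[1]+pl[2]-o[2])/(r[2]-pl[0]*r[0]-pl[1]*r[1]);out.append(o+t*r)
    print("ring px",k.sum(),(u[k].mean().round(1),v[k].mean().round(1)),np.round(e,1),np.round(ax,1),"->",np.round(out,4));return out[1]
E
python3 - <<'E'
from ring import *
z=np.load("wrist8.npz");p={k:z[k] for k in z.files};T=z["T"];pl=np.array([.2546,.0197,-.05033])
ring=ringw(p,T,pl,(254,187))
n=np.array([-.2458,-.0188,.9691]);n/=np.linalg.norm(n)
Rt=R.from_rotvec(z["rot"]).as_matrix();t=z["tcp"];a=Rt[:,2];print("axis angle to n",np.degrees(np.arccos(-a@n)))
k=(pl[0]*t[0]+pl[1]*t[1]+pl[2]-t[2])/(a[2]-pl[0]*a[0]-pl[1]*a[1]);hit=t+a*k;print("axis hits",hit,"dist",k,"miss in tool mm",Rt.T@(ring-hit)*1000)
# cylinder check of probe lean in the tool frame
d=z["depth"];v,u=np.mgrid[0:384,0:512];F=192/np.tan(np.radians(float(z["fov_y"]))/2)
W=np.stack([(u-z["cx"])/F*d,-(v-z["cy"])/F*d,-d],-1)@T[:3,:3].T+T[:3,3];Q=(W-t)@Rt
from scipy.optimize import least_squares
kk=(np.hypot(Q[...,0],Q[...,1])<.02)&(Q[...,2]>.017)&(Q[...,2]<.05);P=Q[kk]
def res(q): return np.hypot(*(P[:,:2]-q[:2]-q[2:]*(P[:,2:]-.035)).T)-.012
o=least_squares(res,[0,0,0,0],loss="soft_l1",f_scale=.0007);print("tool-frame axis at z=35mm",o.x[:2]*1000,"slope",o.x[2:],kk.sum(),"rms",np.std(res(o.x)))
a=p["color"][150:270,180:340].copy();cv2.imwrite("pics/w8c.png",cv2.resize(a,(800,600),interpolation=cv2.INTER_CUBIC))
E
```

```text
ring px 368 (np.float64(254.1), np.float64(186.5)) [254.2 186.5] [24.4 25.3] -> [[0.4738 0.0016 0.0703]
 [0.4738 0.0016 0.0703]]
axis angle to n 0.06477265642569385
axis hits [0.47656327 0.00334513 0.07106891] dist 0.1276411705764602 miss in tool mm [1.73096648 2.84919274 0.00604184]
tool-frame axis at z=35mm [-0.40774032  1.58728337] slope [0.01529529 0.00849597] 295 rms 0.00021993618404131716
```

View pics/w8c.png

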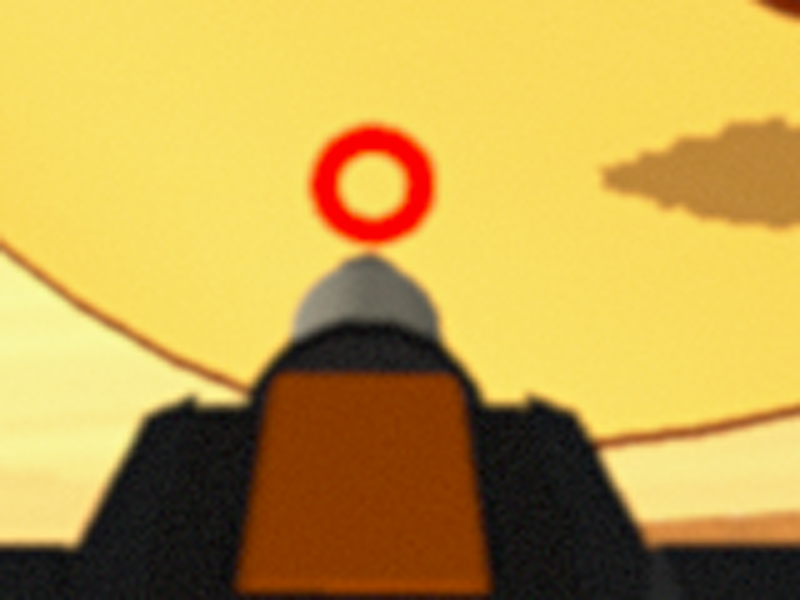

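Request:
arm_command([
  {"claw": 15, "delta_pos": [1.6, 1.7, 15], "delta_rot": [0, 0, 0]},
  {"claw": 15, "delta_pos": [1.6, 1.7, 30], "delta_rot": [0, 0, 0]},
  {"claw": 15, "delta_pos": [1.6, 1.7, 40], "delta_rot": [0, 0, 0]},
  {"claw": 15, "delta_pos": [1.6, 1.7, 44], "delta_rot": [0, 0, 0]},
  {"claw": 15, "delta_pos": [1.6, 1.7, 44], "delta_rot": [0, 0, 0]},
])

```text
t: 14.1
ee_pos: [0.4542, -0.0004, 0.1515]
ee_rot: [-2.086, 2.078, -0.239]
contact_force: [0.3, 0.6, -0.6]
finger_gap: 0.28
```

Request:
arm_command([
  {"claw": 15, "delta_pos": [0, 0, 0], "delta_rot": [0, 0, 0]},
  {"claw": 15, "delta_pos": [0, 0, 0], "delta_rot": [0, 0, 0]},
  {"claw": 15, "delta_pos": [0, 0, 0], "delta_rot": [0, 0, 0]},
])

```text
t: 14.4
ee_pos: [0.4543, -0.0005, 0.1522]
ee_rot: [-2.085, 2.078, -0.241]
contact_force: [0.4, 0.6, -0.5]
finger_gap: 0.283
```

```bash
cat > chk.py <<'E'
from ring import *
import sys
tag=sys.argv[1]
pl=np.array([.2546,.0197,-.05033]);n=np.array([-.2458,-.0188,.9691]);n/=np.linalg.norm(n)
for nm in("wrist","side","scene"):
    s=observe();p=capture(nm);T=T_of(p,s);t=s["ee_pos"];Rt=R.from_rotvec(s["ee_rot"]).as_matrix()
    np.savez(f"{nm}{tag}.npz",color=p["color"],depth=p["depth"],T=T,fov_y=p["fov_y"],cx=p["cx"],cy=p["cy"],tcp=t,rot=s["ee_rot"])
    a=Rt[:,2];k=(pl[0]*t[0]+pl[1]*t[1]+pl[2]-t[2])/(a[2]-pl[0]*a[0]-pl[1]*a[1]);hit=t+a*k
    ring=np.array([.4738,.0016,.0703]);c=toPix(p,T,ring).round().astype(int)
    hw=(40,30) if nm!="wrist" else (80,60)
    x0,y0=c[0]-hw[0],c[1]-hw[1];k2=800/(2*hw[0])
    im=cv2.resize(p["color"][y0:y0+2*hw[1],x0:x0+2*hw[0]],(800,600),interpolation=cv2.INTER_CUBIC)
    cv2.imwrite(f"pics/{nm}{tag}raw.png",im)
    cv2.imwrite(f"pics/{nm}{tag}.png",im)
    print(nm,s["t"],t.round(4),"F",s["contact_force"].round(2),"F.n",round(s["contact_force"]@n,2),"dist",k.round(4),"ring-hit tool mm",(Rt.T@(ring-hit)*1000).round(1),"sq deg",np.degrees(np.arccos(-a@n)).round(2),"ring px at crop",((toPix(p,T,ring)-[x0,y0])*k2).round())
E
python3 chk.py 9
```

```text
wrist 14.4 [ 0.4543 -0.0005  0.1522] F [ 0.39  0.58 -0.52] F.n -0.61 dist 0.0841 ring-hit tool mm [-0.5  1.2  0. ] sq deg 0.03 ring px at crop [401. 299.]
side 14.45 [ 0.4543 -0.0005  0.1521] F [-0.5   0.59 -1.56] F.n -1.4 dist 0.0841 ring-hit tool mm [-0.5  1.1  0. ] sq deg 0.03 ring px at crop [396. 301.]
scene 14.5 [ 0.4543 -0.0005  0.152 ] F [-0.18  0.22 -0.6 ] F.n -0.54 dist 0.084 ring-hit tool mm [-0.5  1.1  0. ] sq deg 0.03 ring px at crop [399. 300.]
```

View pics/wrist9.png

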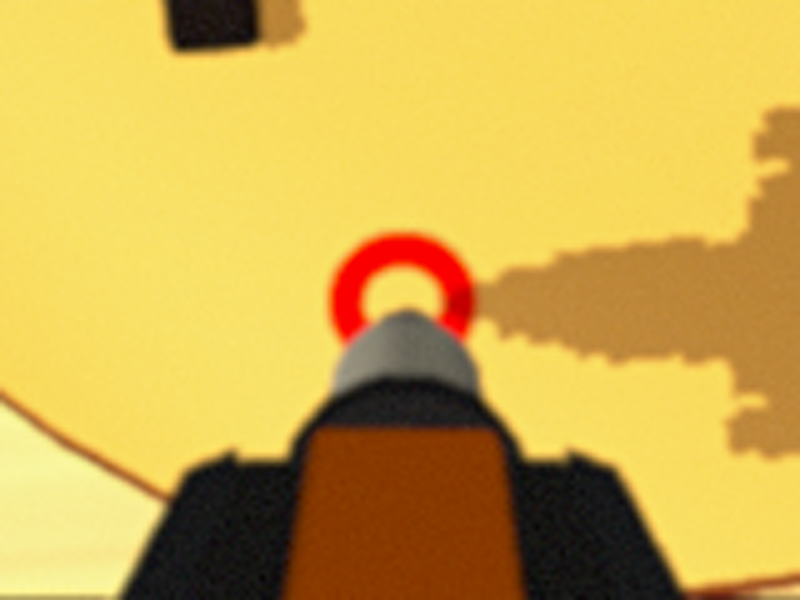

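View pics/side9.png

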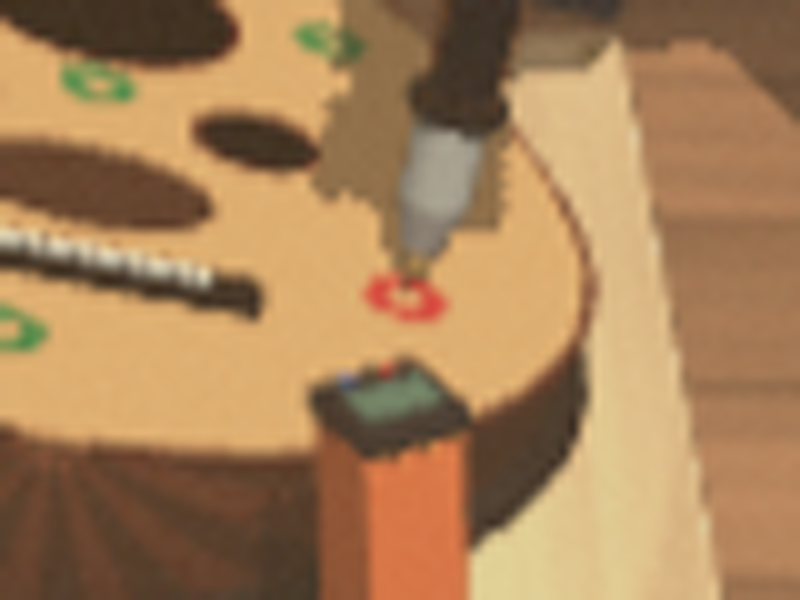

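View pics/scene9.png

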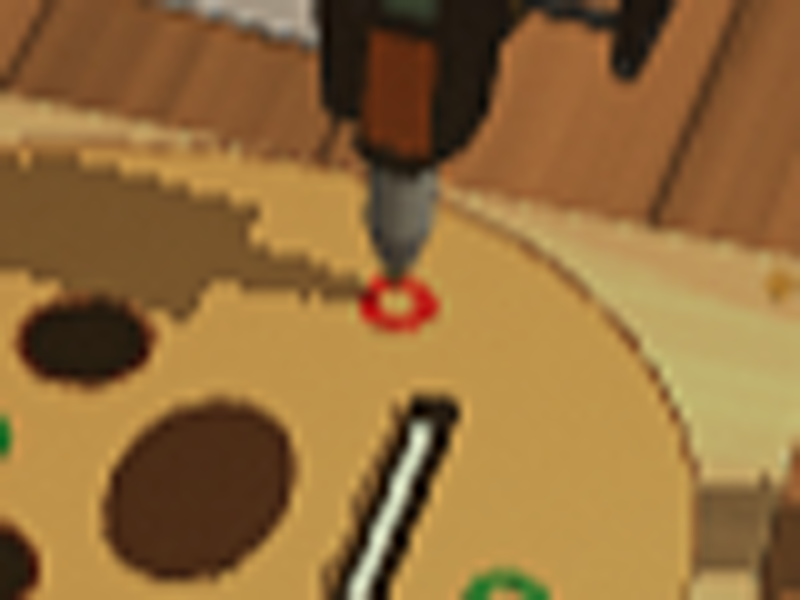

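Request:
arm_command([
  {"claw": 15, "delta_pos": [-1, 0, 3], "delta_rot": [0, 0, 0]},
  {"claw": 15, "delta_pos": [-1, 0, 6], "delta_rot": [0, 0, 0]},
  {"claw": 15, "delta_pos": [-1, 0, 7], "delta_rot": [0, 0, 0]},
  {"claw": 15, "delta_pos": [-1, 0, 7], "delta_rot": [0, 0, 0]},
  {"claw": 15, "delta_pos": [-1, 0, 7], "delta_rot": [0, 0, 0]},
])

```text
t: 15.05
ee_pos: [0.4559, 0.0007, 0.1449]
ee_rot: [-2.086, 2.078, -0.24]
contact_force: [-0.7, -1.0, -0.6]
finger_gap: 0.285
```

```bash
python3 chk.py 10
python3 - <<'E'
import cv2
for n in("side","scene"):
    a=cv2.imread(f"pics/{n}10.png")[150:450,200:600];cv2.imwrite(f"pics/{n}10z.png",cv2.resize(a,(800,600),interpolation=cv2.INTER_CUBIC))
E
```

```text
wrist 15.05 [0.4559 0.0007 0.1449] F [-0.68 -1.01 -0.62] F.n -0.41 dist 0.0767 ring-hit tool mm [0.5 0.9 0. ] sq deg 0.07 ring px at crop [401. 302.]
side 15.1 [0.456  0.0007 0.145 ] F [ 0.22  0.28 -1.25] F.n -1.27 dist 0.0768 ring-hit tool mm [0.5 1.  0. ] sq deg 0.06 ring px at crop [396. 301.]
scene 15.15 [0.4559 0.0007 0.145 ] F [-0.31  0.1  -0.81] F.n -0.71 dist 0.0768 ring-hit tool mm [0.5 1.  0. ] sq deg 0.05 ring px at crop [399. 300.]
```

View pics/wrist10.png

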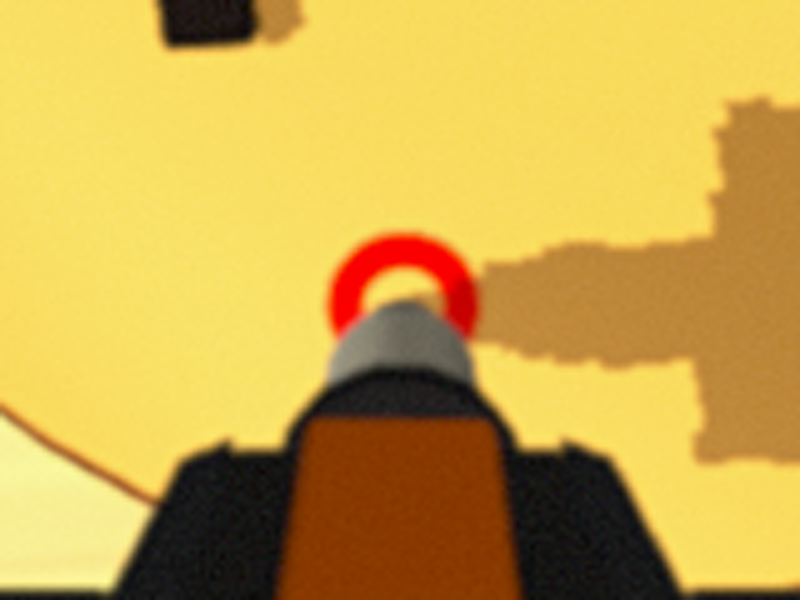

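View pics/side10z.png

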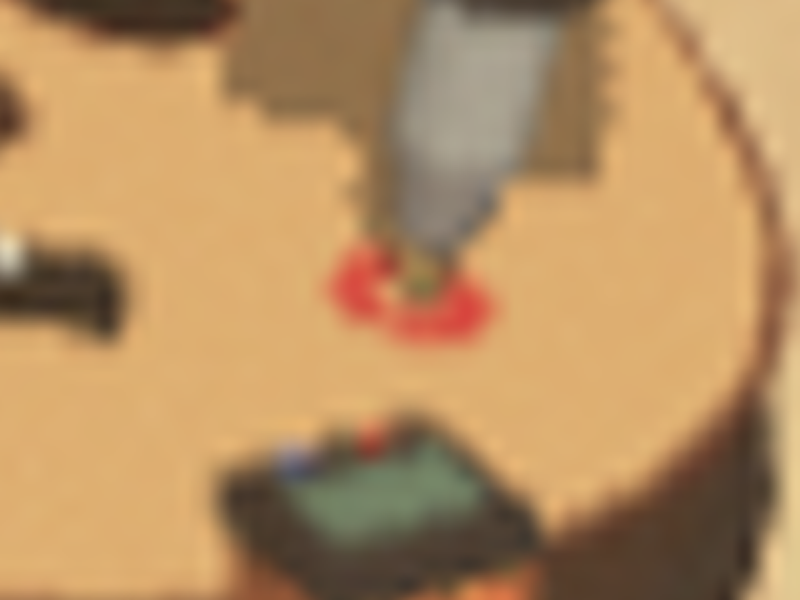

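View pics/scene10z.png

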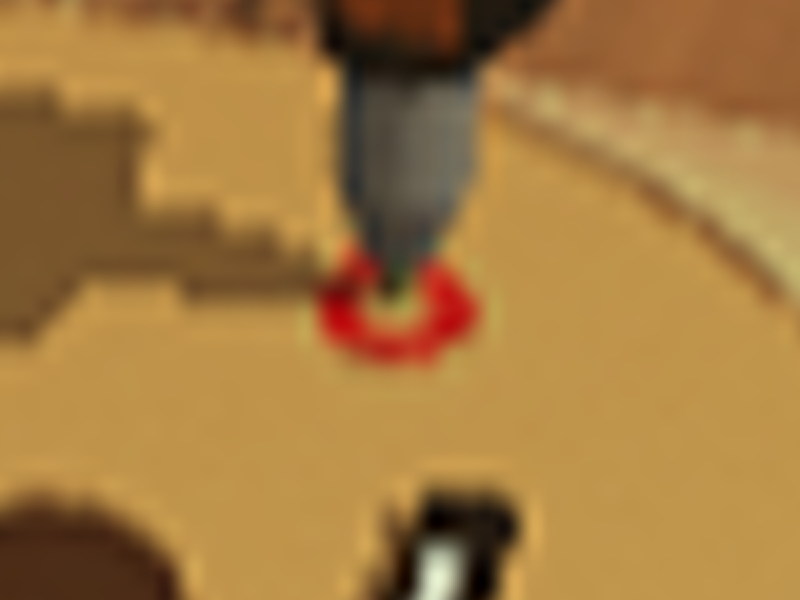

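Wrist: the nose (405,300) is centred on the ring (403,305) across the jaws. In the side view (foot 423,295; ring 411,297) and the scene view (foot 392,290; ring 398,305), the foot sits about 1.5 mm too far towards the robot. I'm correcting by −1.2 mm in tool y and lowering to contact.

Request:
arm_command([
  {"claw": 15, "delta_pos": [0, -1.2, 0], "delta_rot": [0, 0, 0]},
  {"claw": 15, "delta_pos": [0, -1.2, 1], "delta_rot": [0, 0, 0]},
  {"claw": 15, "delta_pos": [0, -1.2, 2], "delta_rot": [0, 0, 0]},
  {"claw": 15, "delta_pos": [0, -1.2, 2], "delta_rot": [0, 0, 0]},
])

```text
t: 15.6
ee_pos: [0.4576, 0.0007, 0.1433]
ee_rot: [-2.086, 2.078, -0.24]
contact_force: [-0.2, -0.5, 0.5]
finger_gap: 0.284
```

```bash
python3 chk.py 11
python3 - <<'E'
import cv2
for n in("side","scene"):
    a=cv2.imread(f"pics/{n}11.png")[150:450,200:600];cv2.imwrite(f"pics/{n}11z.png",cv2.resize(a,(800,600),interpolation=cv2.INTER_CUBIC))
E
```

```text
wrist 15.6 [0.4576 0.0007 0.1433] F [-0.25 -0.47  0.53] F.n 0.58 dist 0.0747 ring-hit tool mm [0.5 2.2 0. ] sq deg 0.06 ring px at crop [401. 298.]
side 15.65 [0.4576 0.0007 0.1433] F [-1.42 -0.06  0.98] F.n 1.3 dist 0.0748 ring-hit tool mm [0.5 2.2 0. ] sq deg 0.06 ring px at crop [396. 301.]
scene 15.7 [0.4576 0.0007 0.1434] F [ 0.61  0.41 -0.39] F.n -0.53 dist 0.0748 ring-hit tool mm [0.5 2.2 0. ] sq deg 0.05 ring px at crop [399. 300.]
```

View pics/side11z.png

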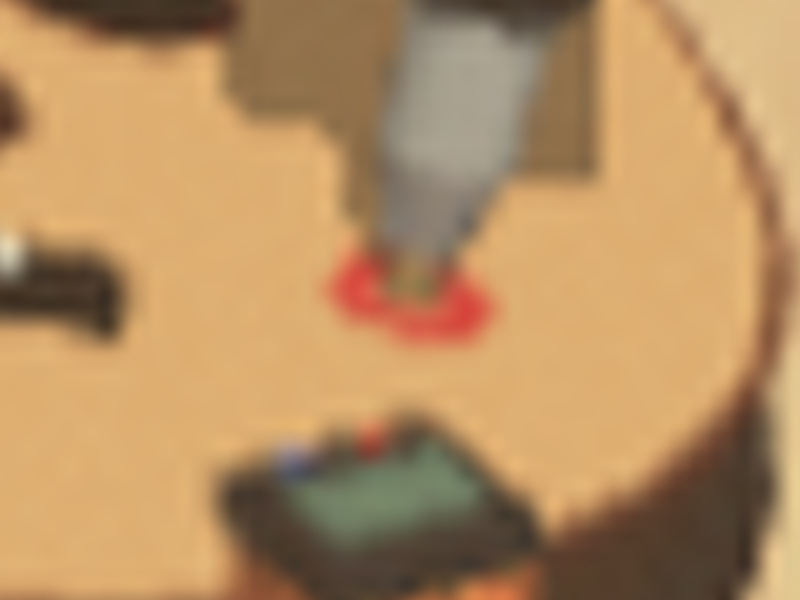

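View pics/scene11z.png

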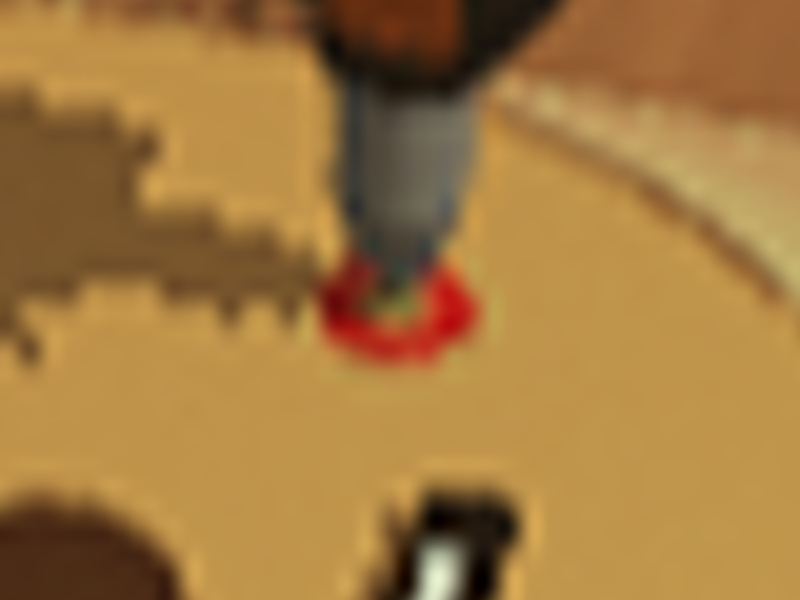

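View pics/wrist11.png

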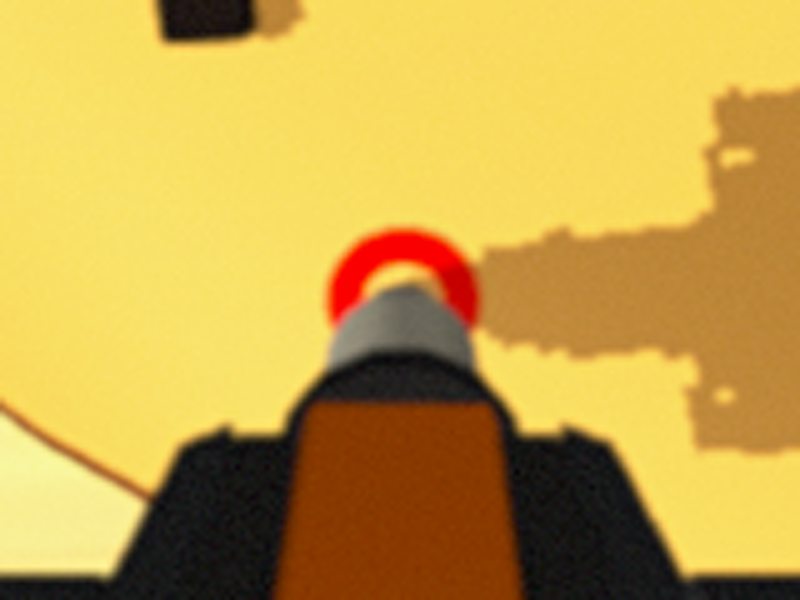

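The foot now touches inside the ring. In the side view its bottom is at (415,303) against a ring centre of (411,297); the scene offset is about 1 mm. I'm pressing it in along the normal.

Request:
arm_command([
  {"claw": 15, "delta_pos": [0, 0, 1], "delta_rot": [0, 0, 0]},
  {"claw": 15, "delta_pos": [0, 0, 2], "delta_rot": [0, 0, 0]},
  {"claw": 15, "delta_pos": [0, 0, 3], "delta_rot": [0, 0, 0]},
  {"claw": 15, "delta_pos": [0, 0, 3.2], "delta_rot": [0, 0, 0]},
  {"claw": 15, "delta_pos": [0, 0, 3.2], "delta_rot": [0, 0, 0]},
])

```text
t: 16.25
ee_pos: [0.4584, 0.0008, 0.1403]
ee_rot: [-2.086, 2.078, -0.24]
contact_force: [0.5, 0.2, 2.5]
finger_gap: 0.281
```

```bash
python3 chk.py 12
python3 - <<'E'
from h import *
n=np.array([-.2458,-.0188,.9691]);F=[]
for i in range(6):
    s=observe();F.append(s["contact_force"]);capture("side")
print(s["t"],np.mean(F,0),np.mean(F,0)@n,np.std(np.array(F)@n))
for k in("side","scene"):
    a=cv2.imread(f"pics/{k}12.png")[150:450,200:600];cv2.imwrite(f"pics/{k}12z.png",cv2.resize(a,(800,600),interpolation=cv2.INTER_CUBIC))
E
```

```text
wrist 16.25 [0.4584 0.0008 0.1403] F [0.48 0.16 2.48] F.n 2.28 dist 0.0716 ring-hit tool mm [0.5 2.2 0. ] sq deg 0.05 ring px at crop [401. 299.]
side 16.3 [0.4584 0.0008 0.1403] F [-1.06 -0.01  1.33] F.n 1.55 dist 0.0716 ring-hit tool mm [0.5 2.2 0. ] sq deg 0.05 ring px at crop [396. 301.]
scene 16.35 [0.4584 0.0008 0.1403] F [-0.17 -0.67  1.41] F.n 1.42 dist 0.0716 ring-hit tool mm [0.5 2.2 0. ] sq deg 0.05 ring px at crop [399. 300.]
16.65 [-0.42026264 -0.20922704  1.46352209] 1.525533284175015 0.38995743467544847
```

View pics/side12z.png

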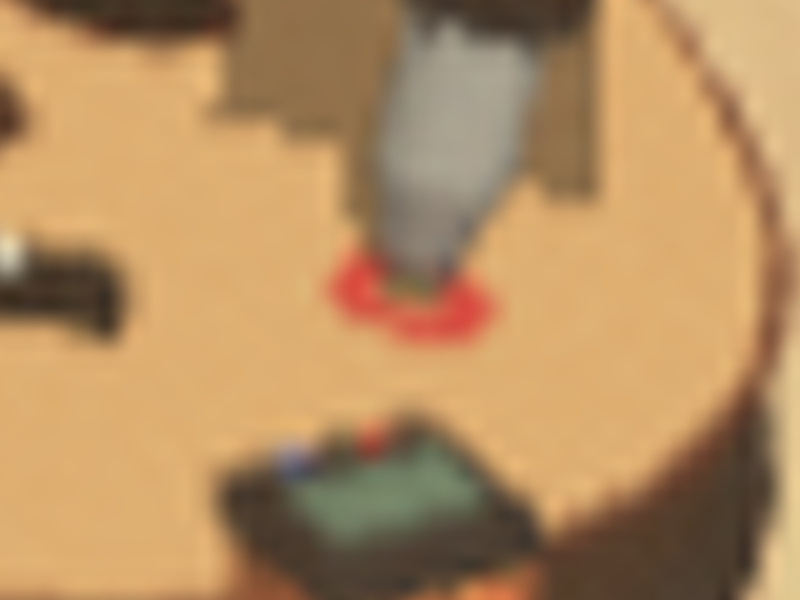

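View pics/scene12z.png

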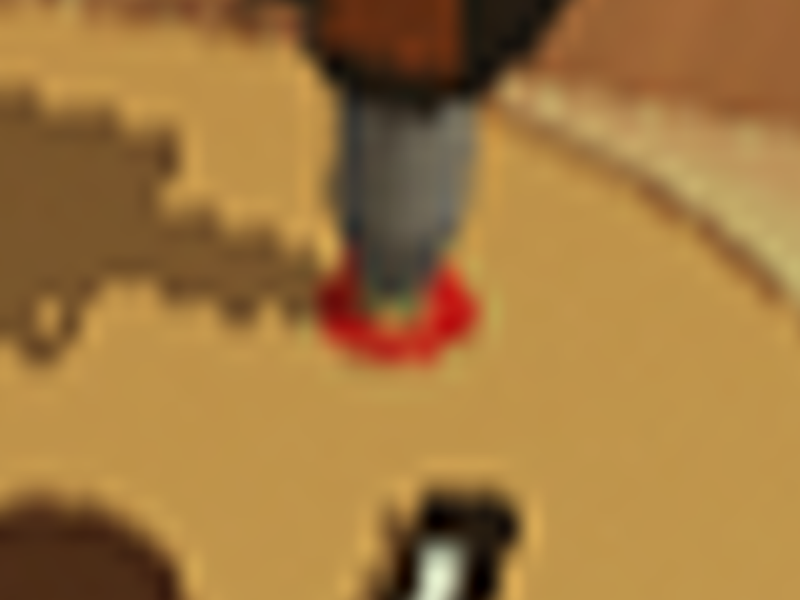

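Request:
arm_command([
  {"claw": 15, "delta_pos": [0, 0, 0.5], "delta_rot": [0, 0, 0]},
  {"claw": 15, "delta_pos": [0, 0, 0.9], "delta_rot": [0, 0, 0]},
  {"claw": 15, "delta_pos": [0, 0, 0.9], "delta_rot": [0, 0, 0]},
  {"claw": 15, "delta_pos": [0, 0, 0.9], "delta_rot": [0, 0, 0]},
  {"claw": 15, "delta_pos": [0, 0, 0.9], "delta_rot": [0, 0, 0]},
])

```text
t: 17.2
ee_pos: [0.4586, 0.0008, 0.1394]
ee_rot: [-2.086, 2.078, -0.24]
contact_force: [-0.4, -0.0, 2.5]
finger_gap: 0.284
```

```bash
python3 chk.py 13
python3 - <<'E'
from h import *
n=np.array([-.2458,-.0188,.9691]);F=[]
for i in range(12):
    s=observe();F.append(s["contact_force"]);p=capture("side")
print(s["t"],np.mean(F,0),np.mean(F,0)@n,np.std(np.array(F)@n),s["ee_pos"],s["finger_gap"])
cv2.imwrite("pics/side13f.png",p["color"])
for k in("side","scene"):
    a=cv2.imread(f"pics/{k}13.png")[150:450,200:600];cv2.imwrite(f"pics/{k}13z.png",cv2.resize(a,(800,600),interpolation=cv2.INTER_CUBIC))
E
```

```text
wrist 17.2 [0.4586 0.0008 0.1394] F [-0.38 -0.03  2.45] F.n 2.47 dist 0.0707 ring-hit tool mm [0.5 2.2 0. ] sq deg 0.06 ring px at crop [401. 301.]
side 17.25 [0.4586 0.0008 0.1394] F [-0.44 -0.21  2.12] F.n 2.16 dist 0.0707 ring-hit tool mm [0.5 2.2 0. ] sq deg 0.05 ring px at crop [396. 301.]
scene 17.3 [0.4586 0.0008 0.1394] F [-0.83 -0.32  1.76] F.n 1.92 dist 0.0707 ring-hit tool mm [0.5 2.1 0. ] sq deg 0.06 ring px at crop [399. 300.]
17.9 [-0.67160094 -0.22981475  2.0843387 ] 2.189332665116007 0.3951232566114025 [0.45856854 0.00081133 0.13937054] 0.28532677400072143
```

View pics/side13z.png

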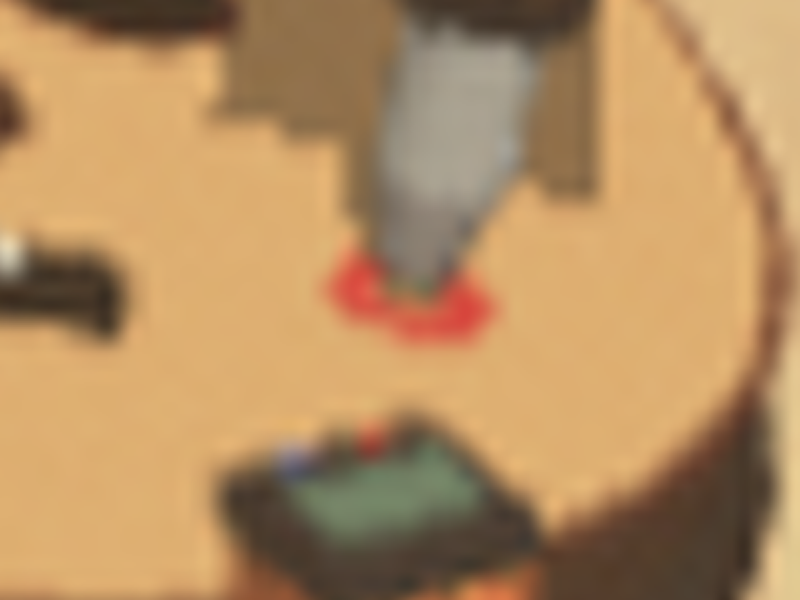

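View pics/side13f.png

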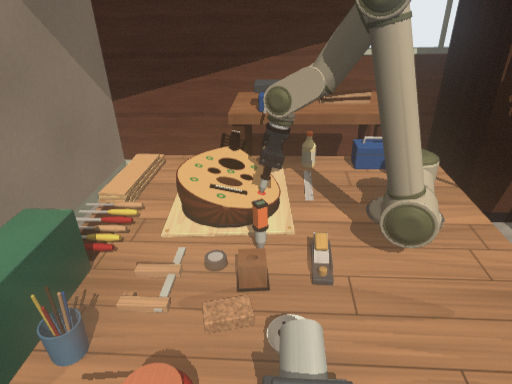

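Net force is about 3.1 N, so the foot is in about 4 mm. The last image shows everything else on the bench unmoved (block 215,260, look-alike 260,220). Handing in.

```bash
python3 -c "
from h import *
print(close_job())"
```

```text
the job is handed in; nothing more can be done
None
```

The probe is zeroed and is now being held on the soundboard inside the red ring for the reading. I handed the job in at about 18 s of the 45 s allowed.

- **Zeroing:** I took the small orange probe from the wooden stand and left the larger free-standing look-alike alone. I held the probe upright (0.2° off vertical) on the middle of the zero block for over 2 s, with about 2.8–2.9 N on the foot, so just under half in.
- **Reading position:** The foot is pressed inside the red ring with about 3.1 N, which is roughly 4 mm of its 8 mm travel. The tool axis is 0.06° off the soundboard normal I measured, which slopes about 14.3°. The pose was steady over the last 0.7 s.
- **Other things:** In the last side picture the zero block, the look-alike probe and the other bench items look unmoved.

**Disagreements in the checks:**
- **Foot position:** Going by the arm pose alone, the foot is about 2 mm off the ring's centre. The side and scene pictures, and the wrist-camera fit of how the probe sits in the grip, put it within about 1 mm. I trusted the pictures; both are inside the 3 mm the foot has to spare.
- **Probe lean:** The wrist-camera fit showed about 1° of lean of the probe in the grip. I took this as camera calibration error and did not correct it.

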